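# Click the ring tray into the display rack

## Task

Pick up the ring tray by its post, set it flat on the open front end of the display rack, and slide it in along the channel past the sprung catch on the left rail until the catch snaps in behind the tray's nose and holds it there against the sprung buffer; then let go. Push gently and feel for the catch: never squeeze the buffer more than 15 mm, keep the tray level so that no ring spills, set it down without a bump, and leave the other things alone.

Things in the scene. Friction and masses are not known exactly. Their poses are not given: they have to be found in the camera images.
- tray_post (a point): Ring tray: dark wooden block 120 (x) x 84 (y) x 25 mm, 0.2 to 0.45 kg, on the table at the start. In the middle of its top stands a square grip post 22 x 22 x 60 mm. This point is the post's centre, 55 mm above the tray's underside. x towards the nose (enters the rack first, starts roughly away from the robot), z up. Rings on top reach 20 mm above the block, 19 to 50 mm before and behind the post.
- tray: The ring tray as a whole; origin at the centre of its underside, axes as for the post.
- tray_nose (a point): Centre of the tray's nose face, 60 mm ahead of the post's centre, 12.5 mm above the underside. The nose block (20 mm long, corners chamfered) is followed on each side by a notch 12 mm deep, 36 mm long, open below the 4 mm top plate: the pawl snaps into the left notch, behind the nose block.
- rack: Wooden rack fixed on the table; origin at table height on the channel's centre line; x along the channel, the way the tray is pushed (away from the robot), y left, z up. Floor 8 mm thick, 136 mm wide, from x = -170 to +110 mm. Rails leave a channel 87 mm wide (1.5 mm play each side of the tray) from x = -50 to +110 mm; a flared mouth from x = -90 (about 115 mm wide) to -50 mm.
- rack_start (a point): Point over the rack's open front end where the centre of the tray's post is when the tray has been set down flat on the rack's floor, its nose between the flared guides: 135 mm before the rack's origin, 63 mm above the table. The tray's tail then stands 25 mm over the front edge. Axes as the rack's.
- rack_rail (a point): Top of the left rail (11.5 mm above the floor). On it is the pawl of the steel catch unit, a wedge with a 35 degree ramp towards the mouth, square behind, standing 8.5 mm into the channel; the nose pushes it aside with 4 to 14 N. The unit (pawl and buffer) is clamped anywhere within 36 mm along the rack, not measured: when caught, the post is at rack x = -38 to -2 mm. The unit is under 43 mm high.
- buffer (a joint): Squeeze (m) of the sprung rubber-faced buffer plate across the channel's far end: 0 free, grows as the nose presses it along +x; 0.8 N per mm, rigid stop at 20 mm. The pawl snaps in at about 8 mm; let go after that, the tray slips back about 1 mm on to the pawl and the buffer stays 7 mm squeezed. If the pawl has not snapped in, the buffer pushes the tray back.
- sugar_bowl: Bystander: white porcelain bowl, 84 mm across, 55 mm high; origin at the centre of its underside.
- scent_bottle: Bystander: amber glass jar with brass cap, 48 mm across, 85 mm high; origin at the centre of its underside.
- trinket_box: Bystander: small wooden box with lid, 69 x 69 x 45 mm; origin at the centre of its underside.

How it is judged:
By the outcome, as a careful person would: the job done as asked, in the order asked, and still so for the second after the job is handed in, with the robot touching nothing.
It also fails if it takes over 69 s, if anything falls off the work surface, if the arm or the gripper's body presses on something with over 40 N, if the wrist force passes 120 N, or if a joint passes its speed limit or range.

## Robot

A 7-joint arm with a two-finger parallel gripper is mounted at the origin on the work surface. World frame = base frame: x ahead of the robot, y to its left, z up, the work surface at z = 0. Lengths are in m, angles in degrees, forces in N, time in s.
With the tool pointing down it reaches from about 0.425 to 0.875 m from the base axis. Payload 4.7 kg.
Tool frame: the origin (TCP) lies on the centre line of the jaws, within the pads' length; the fingertips stand 8 mm ahead of it and the grasp point (between the pads) lies 11 mm behind it; z points along the fingers, y is the direction in which the jaws open and shut (so a half turn about z gives the same grasp; the last joint's range is limited). The gripper opens to 87 mm and grips with 3 to 60 N. Pads are 19 mm wide; open, the fingers measure 117 mm over their backs; the gripper's body (75 mm by 190 mm) begins 51 mm behind the grasp point.
Start: joints at [77.011, 18.392, -4.016, 83.108, 1.295, 78.541, -3.26], TCP at [0.155, -0.631, 0.197] pointing down, gripper open.
Joint ranges: [-163.93, 163.93], [-17.29, 119.83], [-79.2, 71.16], [3.27, 140.29], [-89.18, 269.18], [5.43, 117.66], [-154.24, 154.24]. Speed limits (degrees/s): [147.25, 147.25, 180, 180, 180, 180, 180].

## Interface

Orientations are given as [roll, pitch, yaw] about the fixed x, y, z axes, in that order (R = Rz(yaw) Ry(pitch) Rx(roll)).
In Python, from cell import status, vision, workorder gives the robot as it stands.
- The arm moves only by the tool step_arm, never from a script. Its argument "series" is a list of rows, each an object of numbers: "ax", "ay", "az": the turn, a rotation vector about the world's x, y, z in degrees; "x", "y", "z": the shift along the world's x, y, z in m; "claw": the opening in per cent of the stroke, from 0 (shut) to 100 (fully open). In form: [{"ax": .., "ay": .., "az": .., "x": .., "y": .., "z": .., "claw": ..}, ...]. A call has 1 to 12 rows; each row is the pose to reach, as a shift and turn from the pose commanded when the call began; what a row does not reach only later rows make up. A row lasts 1/10 s, in which the tool goes at most 50 mm and 8.59 degrees, less where a joint would pass 70% of its speed; a pose out of reach is approached as far as the arm can. A call with a gripper value outside its range is refused whole. The fingers move at their own pace and stop on an object; "squeeze" is the grip in N (left out, the last holds). Time passes only in rows, so rows that repeat a pose let the fingers close. It gives the time, the measured TCP pose, the force and the opening at its end, in the units of the state.
- status.get_obs(): the state, without advancing time (a new reading comes with each control period).
- vision.read_camera(name): name is "scene" or "top" or "wrist"; returns the picture (480x640x3 uint8, red, green, blue); there is no depth.
- vision.camera_params(name): a dict with "fovy" (degrees; the focal length in pixels is half the picture's height over the tangent of half this angle, whatever the lens; pixels are square), "cx", "cy" (the principal point, pixels), "eye" and "orientation" of the camera in the world; the wrist camera has in their place "tool_from_camera" (4x4, takes a point from camera to tool coordinates, whose origin is the TCP and whose axes are the flange's). Camera axes: x right, y down, z forward; pixel columns grow to the right and rows downward; lengths in m; the calibration is good to about 2 mm. The wrist camera is an equidistant fisheye: a pixel r from the principal point sees the ray r / f radians off the axis. A picture is of the moment at which its call begins: read the wrist's pose just before it. camera_params takes no time and is no camera call.
- workorder.sign_off(): hands the job in, once; it reports no verdict.
The state is a dict: "time_s": time; "qpos": joint angles; "joint_velocities": joint speeds; "effort": joint torques, N m; "tool_pos": TCP position; "tool_rot": TCP orientation; "force": force on the tool from outside, world axes, zero at the start; "wrist_torque": the same for the moment, N m; "grip_width": finger opening in m.
Only numpy, scipy, OpenCV 4.12 (cv2) and the standard library are available. Lean on these libraries where they do the work, as an engineer would, in place of code of your own. Each camera call takes 0.05 s, during which the arm holds its last target.

## Working session

There is one attempt and no reset: what is moved stays moved. The work goes in short steps, Python scripts to look and compute and a tool call to move; the robot and the scene stay as the last step left them, time stands still between calls to the robot, and variables do not carry over. Pictures are saved under pics/ and viewed, and the job is handed in when it is done.

Besides the shell and the picture viewer there is one more tool, called after "Request:" as name(argument=value, ...) on one line, values as JSON. step_arm: Moves the arm, as the interface text tells. Its arguments: {"type":"object","properties":{"series":{"type":"array"},"squeeze":{"type":"number"}},"required":["series"]}

```bash
mkdir -p pics; ls; python3 - <<'E'
from cell import status, vision
import cv2
print(status.get_obs())
for n in ["scene","top","wrist"]:
    print(n,vision.camera_params(n))
    cv2.imwrite(f"pics/{n}0.png",vision.read_camera(n)[:,:,::-1])
E
```

```text
pics
{'time_s': 0.0, 'qpos': array([77.01040929, 18.43926253, -4.01578292, 83.1749322 ,  1.29495392,
       78.54095947, -3.26103455]), 'joint_velocities': array([ 0.03621244, -0.04871345, -0.00534535, -0.0182301 , -0.0392212 ,
       -0.0946562 ,  0.03303742]), 'effort': array([-6.56831662e-05, -4.91285026e+01, -4.03842526e-01, -3.12530172e+01,
       -6.41525583e-02,  4.36874852e-02,  1.77534671e-04]), 'tool_pos': array([ 0.15482545, -0.63066939,  0.19635903]), 'tool_rot': array([-1.79890088e+02,  5.64919250e-03,  1.37985413e+01]), 'force': array([ 0.86608841,  0.01033276, -0.26164849]), 'wrist_torque': array([-0.05017497,  0.00314719, -0.01681665]), 'grip_width': 0.08727808451175074}
scene {'fovy': 54.47190819095392, 'cx': 316.0732543094517, 'cy': 243.71358412966924, 'eye': array([ 0.91510167, -0.40409169,  0.75215578]), 'orientation': array([-141.07179955,   -0.65268906,   33.64277838])}
top {'fovy': 52.44366765982722, 'cx': 318.96907817103414, 'cy': 242.63512314176984, 'eye': array([0.44797995, 0.07989784, 1.21071746]), 'orientation': array([-172.19844831,    0.37766681,  -91.45810079])}
wrist {'fovy': 65.70646984690485, 'cx': 318.0585873427904, 'cy': 238.6366837075102, 'tool_from_camera': array([[-3.88178355e-04, -9.66860479e-01, -2.55305040e-01,
         6.97314630e-02],
       [ 9.99999902e-01, -4.29656674e-04,  1.06694879e-04,
         1.64320470e-05],
       [-2.12852576e-04, -2.55304974e-01,  9.66860551e-01,
        -1.86934597e-01],
       [ 0.00000000e+00,  0.00000000e+00,  0.00000000e+00,
         1.00000000e+00]])}
```

View pics/scene0.png

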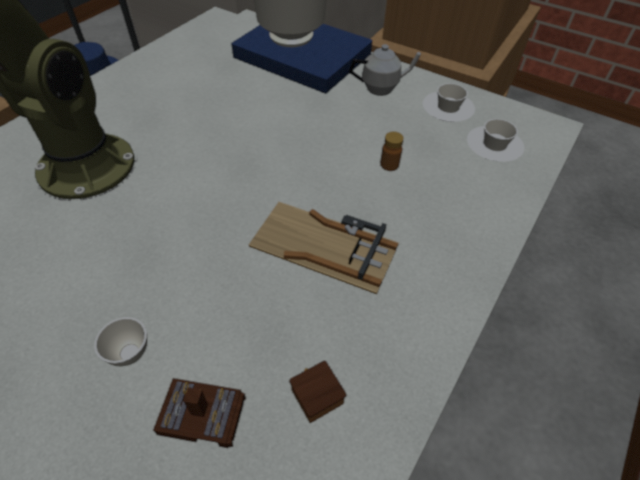

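View pics/top0.png

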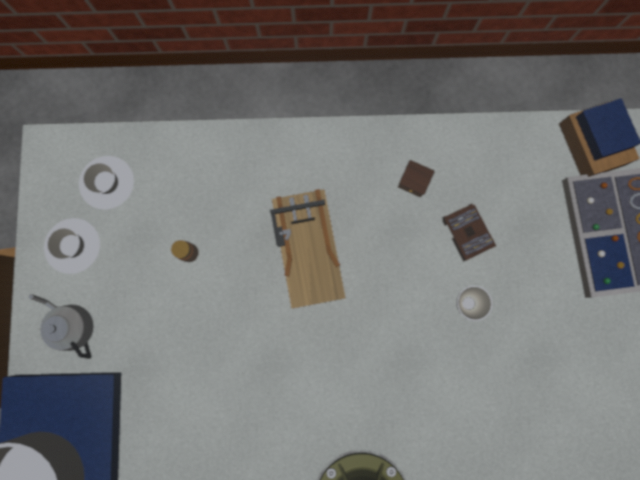

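The scene view shows the tray at about (200,410), the rack at (325,247), the bowl at (122,341), the box at (318,390) and the bottle at (391,150). In the top view the tray is at (468,232), the rack at (312,248) with its open end at the bottom, and the catch at (280,228). Next I'll enlarge the crops.

```bash
python3 - <<'E'
import cv2,numpy as np
t=cv2.imread("pics/top0.png")
a=cv2.resize(t[180:320,250:360],None,fx=4,fy=4,interpolation=cv2.INTER_CUBIC)
b=cv2.resize(t[190:330,430:510],None,fx=4,fy=4,interpolation=cv2.INTER_CUBIC)
o=np.hstack([a,b]);o=cv2.convertScaleAbs(o,alpha=1.5);print(o.shape);cv2.imwrite("pics/topz.png",o)
E
```

```text
(560, 760, 3)
```

View pics/topz.png

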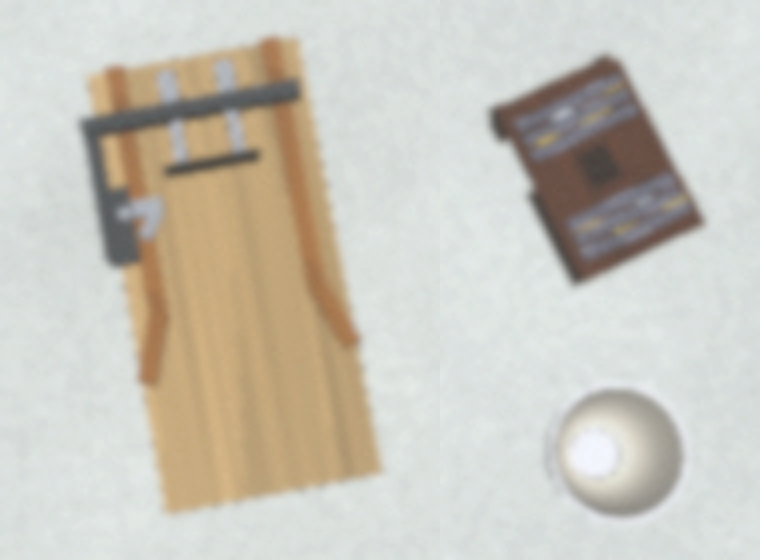

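View pics/wrist0.png

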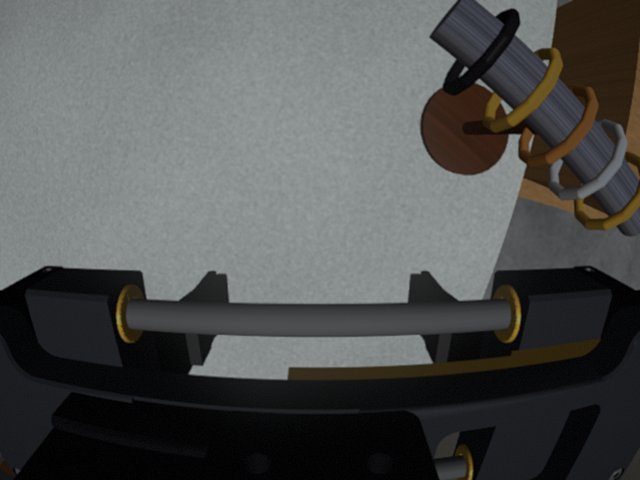

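```bash
cat > h.py <<'E'
import numpy as np,cv2
from scipy.spatial.transform import Rotation as Ro
from cell import status,vision
def rot(rpy): return Ro.from_euler('xyz',rpy,degrees=True).as_matrix()
def ray(name,px,obs=None):
    p=vision.camera_params(name); px=np.atleast_2d(np.float64(px))
    f=240/np.tan(np.radians(p['fovy'])/2)
    d=(px-[p['cx'],p['cy']])/f
    if name=='wrist':
        r=np.linalg.norm(d,axis=1)+1e-12
        v=np.c_[d*(np.sin(r)/r)[:,None],np.cos(r)]
        T=p['tool_from_camera'];R=rot(obs['tool_rot'])
        return R@T[:3,3]+obs['tool_pos'],(R@T[:3,:3]@v.T).T
    v=np.c_[d,np.ones(len(d))]
    return np.array(p['eye']),(rot(p['orientation'])@v.T).T
def onz(name,px,z,obs=None):
    o,v=ray(name,px,obs); return o+v*((z-o[2])/v[:,2])[:,None]
def proj(name,P,obs=None):
    p=vision.camera_params(name);P=np.atleast_2d(P)
    f=240/np.tan(np.radians(p['fovy'])/2)
    if name=='wrist':
        T=p['tool_from_camera'];R=rot(obs['tool_rot']);o=R@T[:3,3]+obs['tool_pos'];Rc=R@T[:3,:3]
    else: o=np.array(p['eye']);Rc=rot(p['orientation'])
    c=(P-o)@Rc
    if name=='wrist':
        rr=np.linalg.norm(c[:,:2],axis=1)+1e-12;th=np.arctan2(rr,c[:,2])
        return c[:,:2]/rr[:,None]*th[:,None]*f+[p['cx'],p['cy']]
    return c[:,:2]/c[:,2:]*f+[p['cx'],p['cy']]
E
python3 - <<'E'
from h import *
t=cv2.imread("pics/top0.png")
hsv=cv2.cvtColor(t,cv2.COLOR_BGR2HSV)
for p in [(312,270),(290,265),(470,222),(462,213),(400,220),(416,178)]: print(p,t[p[1],p[0]],hsv[p[1],p[0]])
def rect(name,px,z):
    w=onz(name,px,z)[:,:2].astype(np.float32)*1000
    r=cv2.minAreaRect(cv2.convexHull(w)); return r
m=((hsv[...,1]>70)&(hsv[...,2]>90)).astype(np.uint8); m[:180]=0;m[320:]=0;m[:,:250]=0;m[:,360:]=0
ys,xs=np.nonzero(m);print('rack',rect('top',np.c_[xs,ys],.008))
m=((hsv[...,2]<130)).astype(np.uint8); m[:190]=0;m[270:]=0;m[:,:435]=0;m[:,510:]=0
n,l,s,c=cv2.connectedComponentsWithStats(m);k=1+s[1:,4].argmax();ys,xs=np.nonzero(l==k);print(s[k])
print('tray',rect('top',np.c_[xs,ys],.025))
print('post topish px->', onz('top',[(430+(600-440)/4,190+165/4)],.085))
# dark tip-corner points by hand from zoom: 
Z=lambda u,v,o:(o[0]+u/4,o[1]+v/4)
for q in [(495,115),(610,58),(703,222),(577,282)]:
    print(onz('top',[Z(q[0]-440,q[1],(430,190))],.025))
for q in [(167,513),(382,470),(298,38),(88,76)]:
    print(onz('top',[Z(q[0],q[1],(250,180))],.008))
for n,p in dict(bowl=(474,303),box=(416,178),bot=(181,250)).items(): print(n,onz('top',[p],.04))
E
```

```text
(312, 270) [ 81 109 128] [ 18  94 128]
(290, 265) [ 60  86 111] [ 15 117 111]
(470, 222) [68 66 74] [173  28  74]
(462, 213) [66 65 75] [177  34  75]
(400, 220) [145 147 142] [ 78   9 147]
(416, 178) [49 57 74] [10 86 74]
rack ((602.7450561523438, 112.07585906982422), (278.38189697265625, 133.8136444091797), 8.871366500854492)
[ 442  203   55   59 1874]
tray ((628.74755859375, -283.9490661621094), (123.85537719726562, 94.91094207763672), 23.774213790893555)
post topish px-> [[ 0.6198854  -0.26976177  0.085     ]]
[[ 0.66196181 -0.22586127  0.025     ]]
[[ 0.69589523 -0.29910167  0.025     ]]
[[ 0.59210419 -0.3489087   0.025     ]]
[[ 0.55728242 -0.26953704  0.025     ]]
[[0.45265665 0.15434071 0.008     ]]
[[0.4754255  0.02203644 0.008     ]]
[[0.74813612 0.06619576 0.008     ]]
[[0.72716619 0.19931029 0.008     ]]
bowl [[ 0.4538655  -0.28157917  0.04      ]]
box [[ 0.76309077 -0.15982635  0.04      ]]
bot [[0.59932491 0.41840348 0.04      ]]
```

Request:
step_arm(series=[{"x": 0.01, "y": 0.01, "z": 0.01}, {"x": 0.04, "y": 0.03, "z": 0.03, "az": 1}, {"x": 0.08, "y": 0.06, "z": 0.05, "az": 3}, {"x": 0.12, "y": 0.09, "z": 0.055, "az": 4}, {"x": 0.16, "y": 0.12, "z": 0.055, "az": 5}, {"x": 0.2, "y": 0.15, "z": 0.055, "az": 6}, {"x": 0.24, "y": 0.18, "z": 0.055, "az": 7}, {"x": 0.28, "y": 0.21, "z": 0.055, "az": 8}, {"x": 0.32, "y": 0.24, "z": 0.055, "az": 9}, {"x": 0.36, "y": 0.27, "z": 0.055, "az": 10}, {"x": 0.39, "y": 0.3, "z": 0.055, "az": 11}, {"x": 0.41, "y": 0.315, "z": 0.055, "az": 11}])

```text
invalid input
```

Request:
step_arm(series=[{"x": 0.01, "y": 0.005}, {"x": 0.01, "y": 0.005}, {"x": 0.01, "y": 0.005}])

```text
invalid input
```

```bash
python3 - <<'E'
from h import *
import json
o=status.get_obs();im=vision.read_camera('wrist')[:,:,::-1];cv2.imwrite('pics/w1.png',im)
d={k:(v.tolist() if hasattr(v,'tolist') else v) for k,v in o.items()};json.dump(d,open('w1.json','w'));print(o['tool_pos'],o['tool_rot'],o['time_s'],o['force'])
E
```

```text
[ 0.15487025 -0.63082364  0.19661173] [-1.79916945e+02  4.70016025e-03  1.37974675e+01] 0.15 [-0.75193761 -0.55628382  0.25440806]
```

View pics/w1.png

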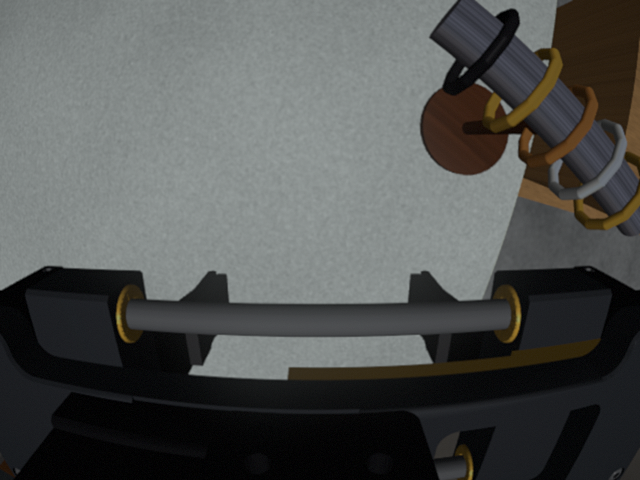

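The call was refused as invalid input, so each row probably needs every key.

Request:
step_arm(series=[{"ax": 0, "ay": 0, "az": 0, "x": 0.01, "y": 0.01, "z": 0.01, "claw": 100}, {"ax": 0, "ay": 0, "az": 1, "x": 0.04, "y": 0.03, "z": 0.03, "claw": 100}, {"ax": 0, "ay": 0, "az": 3, "x": 0.08, "y": 0.06, "z": 0.05, "claw": 100}, {"ax": 0, "ay": 0, "az": 4, "x": 0.12, "y": 0.09, "z": 0.055, "claw": 100}, {"ax": 0, "ay": 0, "az": 5, "x": 0.16, "y": 0.12, "z": 0.055, "claw": 100}, {"ax": 0, "ay": 0, "az": 6, "x": 0.2, "y": 0.15, "z": 0.055, "claw": 100}, {"ax": 0, "ay": 0, "az": 7, "x": 0.24, "y": 0.18, "z": 0.055, "claw": 100}, {"ax": 0, "ay": 0, "az": 8, "x": 0.28, "y": 0.21, "z": 0.055, "claw": 100}, {"ax": 0, "ay": 0, "az": 9, "x": 0.32, "y": 0.24, "z": 0.055, "claw": 100}, {"ax": 0, "ay": 0, "az": 10, "x": 0.36, "y": 0.27, "z": 0.055, "claw": 100}, {"ax": 0, "ay": 0, "az": 11, "x": 0.39, "y": 0.3, "z": 0.055, "claw": 100}, {"ax": 0, "ay": 0, "az": 11, "x": 0.41, "y": 0.315, "z": 0.055, "claw": 100}])

```text
time_s: 1.4
tool_pos: [0.5687, -0.3095, 0.2535]
tool_rot: [-179.9, -0.2, 25.2]
force: [0.8, 0.2, 0.5]
grip_width: 0.0874
```

Request:
step_arm(series=[{"ax": 0, "ay": 0, "az": 0, "x": 0.01, "y": 0.005, "z": 0, "claw": 100}, {"ax": 0, "ay": 0, "az": 0, "x": 0.01, "y": 0.005, "z": 0, "claw": 100}, {"ax": 0, "ay": 0, "az": 0, "x": 0.01, "y": 0.005, "z": 0, "claw": 100}])

```text
time_s: 1.7
tool_pos: [0.5737, -0.313, 0.2526]
tool_rot: [180.0, 0.1, 24.7]
force: [-1.2, -0.6, 0.9]
grip_width: 0.0868
```

```bash
cat >> h.py <<'E'
import json
def snap(name,fn):
    o=status.get_obs();im=vision.read_camera(name)[:,:,::-1].copy();cv2.imwrite(f'pics/{fn}.png',im)
    d={k:(v.tolist() if hasattr(v,'tolist') else v) for k,v in o.items()};json.dump(d,open(fn+'.json','w'))
    print(o['tool_pos'].round(4),o['tool_rot'].round(2),o['time_s'],o['force'].round(2),o['grip_width'])
    return o,im
def load(fn):
    d=json.load(open(fn+'.json'));return {k:np.array(v) for k,v in d.items()},cv2.imread(f'pics/{fn}.png')
E
python3 -c "
from h import *
snap('wrist','w1b')"
```

```text
[ 0.5737 -0.313   0.2526] [1.7996e+02 9.0000e-02 2.4670e+01] 1.7 [-1.15 -0.61  0.91] 0.08677591096376774
```

View pics/w1b.png

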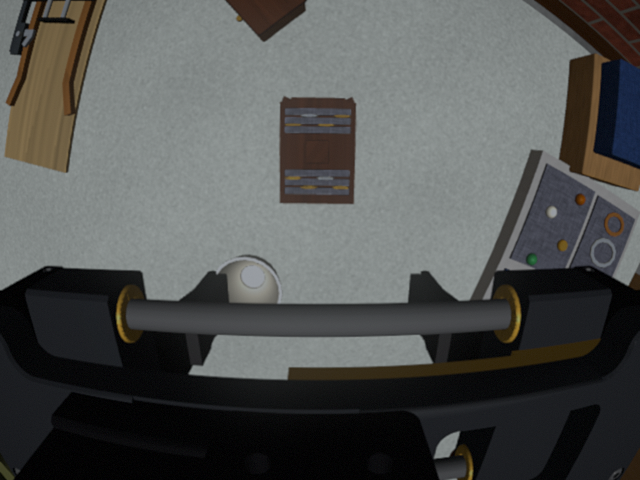

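The wrist view shows the tray square to the tool. Its outline runs from (280,100) to (355,203), and the post is at (317,151).

```bash
python3 - <<'E'
from h import *
o,im=load('w1b')
z=cv2.resize(cv2.convertScaleAbs(im[85:215,265:370],alpha=2.2),None,fx=4.5,fy=4.5,interpolation=cv2.INTER_CUBIC);cv2.imwrite('pics/w1z.png',z)
g=im.max(2);m=(g<95).astype(np.uint8)[85:215,265:370]
n,l,s,c=cv2.connectedComponentsWithStats(m);k=1+s[1:,4].argmax();l=cv2.morphologyEx((l==k).astype(np.uint8),cv2.MORPH_CLOSE,np.ones((9,9)))
ys,xs=np.nonzero(l);px=np.c_[xs+265,ys+85];print(px.min(0),px.max(0))
w=onz('wrist',px,.025,o)[:,:2]*1000
print(cv2.minAreaRect(cv2.convexHull(w.astype(np.float32))))
c=onz('wrist',[(281,101),(354,101),(354,203),(281,203)],.025,o)[:,:2]*1000;print(c,c.mean(0))
p=onz('wrist',[(317,151)],.085,o);print('post',p)
E
```

```text
[280  97] [355 203]
((629.2936401367188, -286.75433349609375), (119.87171936035156, 82.96829986572266), 24.037464141845703)
[[ 662.7813026  -227.59639021]
 [ 696.24842075 -300.58614156]
 [ 592.29680737 -349.55467661]
 [ 557.85076962 -274.4318769 ]] [ 627.29432509 -288.04227132]
post [[ 0.62933989 -0.28662553  0.085     ]]
```

View pics/w1z.png

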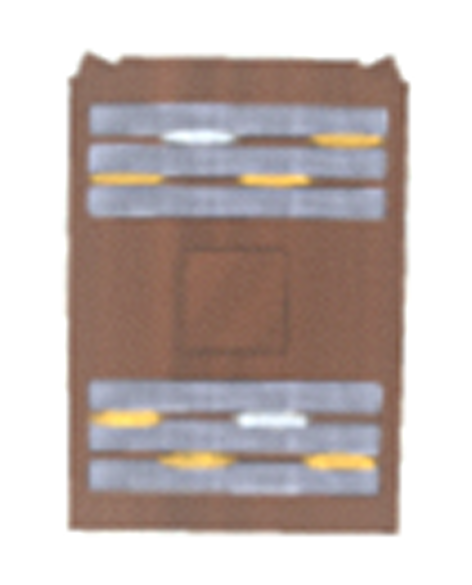

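Request:
step_arm(series=[{"ax": 0, "ay": 0, "az": 0, "x": 0.025, "y": 0.012, "z": 0, "claw": 100}, {"ax": 0, "ay": 0, "az": 0, "x": 0.05, "y": 0.024, "z": -0.02, "claw": 100}, {"ax": 0, "ay": 0, "az": 0, "x": 0.055, "y": 0.0255, "z": -0.05, "claw": 100}, {"ax": 0, "ay": 0, "az": 0, "x": 0.055, "y": 0.0255, "z": -0.08, "claw": 100}, {"ax": 0, "ay": 0, "az": 0, "x": 0.055, "y": 0.0255, "z": -0.11, "claw": 100}, {"ax": 0, "ay": 0, "az": 0, "x": 0.055, "y": 0.0255, "z": -0.13, "claw": 80}, {"ax": 0, "ay": 0, "az": 0, "x": 0.055, "y": 0.0255, "z": -0.13, "claw": 80}])

```text
time_s: 2.45
tool_pos: [0.6261, -0.2875, 0.1187]
tool_rot: [-179.8, 0.3, 24.6]
force: [-0.4, -0.7, -0.9]
grip_width: 0.0777
```

```bash
python3 -c "
from h import *
snap('wrist','w2')"
```

```text
[ 0.6261 -0.2875  0.1187] [-179.75    0.33   24.6 ] 2.45 [-0.4  -0.72 -0.93] 0.07774196100130003
```

View pics/w2.png

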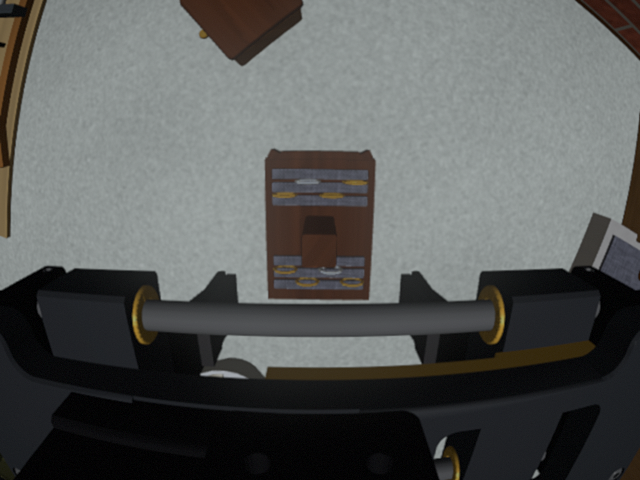

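```bash
python3 - <<'E'
from h import *
o,im=load('w2')
z=cv2.resize(cv2.convertScaleAbs(im[205:275,285:355],alpha=2.5),None,fx=8,fy=8,interpolation=cv2.INTER_CUBIC);cv2.imwrite('pics/w2z.png',z)
print(onz('wrist',[(319.5,252)],.085,o), [status.get_obs()['tool_pos'].round(4) for _ in range(3)])
c=onz('wrist',[(266,157),(375,157),(370,298),(269,298)],.025,o)[:,:2]*1000;print(c,c.mean(0))
E
```

```text
[[ 0.62885493 -0.28715231  0.085     ]] [array([ 0.6277, -0.2877,  0.1212]), array([ 0.6277, -0.2877,  0.1212]), array([ 0.6277, -0.2877,  0.1212])]
[[ 663.05254027 -227.10698486]
 [ 697.31576913 -301.79379748]
 [ 593.04583601 -349.61636599]
 [ 558.11707535 -273.52571379]] [ 627.88280519 -288.01071553]
```

View pics/w2z.png

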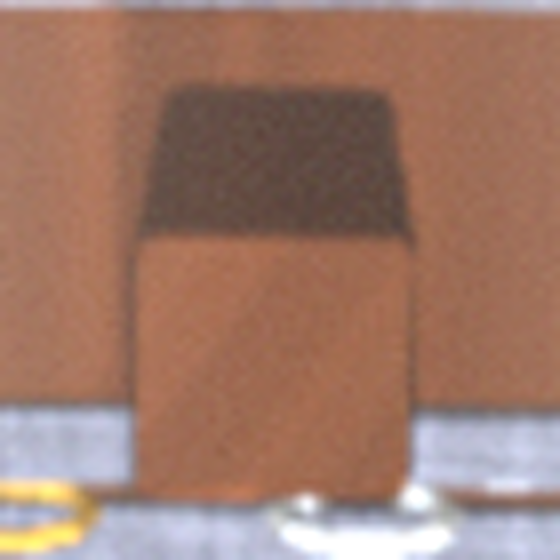

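Request:
step_arm(series=[{"ax": 0, "ay": 0, "az": 0, "x": 0.001, "y": 0, "z": -0.03, "claw": 80}, {"ax": 0, "ay": 0, "az": 0, "x": 0.001, "y": 0, "z": -0.055, "claw": 60}, {"ax": 0, "ay": 0, "az": 0, "x": 0.001, "y": 0, "z": -0.068, "claw": 50}, {"ax": 0, "ay": 0, "az": 0, "x": 0.001, "y": 0, "z": -0.071, "claw": 40}, {"ax": 0, "ay": 0, "az": 0, "x": 0.001, "y": 0, "z": -0.071, "claw": 32}, {"ax": 0, "ay": 0, "az": 0, "x": 0.001, "y": 0, "z": -0.071, "claw": 20}, {"ax": 0, "ay": 0, "az": 0, "x": 0.001, "y": 0, "z": -0.071, "claw": 10}, {"ax": 0, "ay": 0, "az": 0, "x": 0.001, "y": 0, "z": -0.071, "claw": 0}, {"ax": 0, "ay": 0, "az": 0, "x": 0.001, "y": 0, "z": -0.071, "claw": 0}], squeeze=30)

```text
time_s: 3.4
tool_pos: [0.6314, -0.2856, 0.0525]
tool_rot: [180.0, -0.0, 24.8]
force: [-0.6, 0.8, 2.8]
grip_width: 0.0215
```

```bash
python3 -c "
from h import *
snap('wrist','w3')"
```

```text
[ 0.6314 -0.2856  0.0525] [ 1.7996e+02 -4.0000e-02  2.4810e+01] 3.4 [-0.59  0.81  2.82] 0.0214965302646481
```

View pics/w3.png

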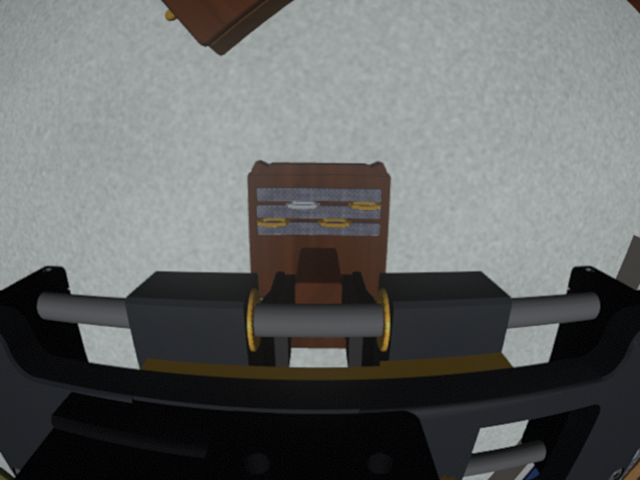

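Request:
step_arm(series=[{"ax": 0, "ay": 0, "az": 0, "x": 0, "y": 0, "z": 0.002, "claw": 0}, {"ax": 0, "ay": 0, "az": 0, "x": 0, "y": 0, "z": 0.006, "claw": 0}, {"ax": 0, "ay": 0, "az": 0, "x": 0, "y": 0, "z": 0.014, "claw": 0}, {"ax": 0, "ay": 0, "az": 0, "x": 0, "y": 0, "z": 0.025, "claw": 0}, {"ax": 0, "ay": 0, "az": 0, "x": 0, "y": 0, "z": 0.04, "claw": 0}, {"ax": 0, "ay": 0, "az": 0, "x": 0, "y": 0, "z": 0.055, "claw": 0}, {"ax": 0, "ay": 0, "az": 0, "x": 0, "y": 0, "z": 0.07, "claw": 0}, {"ax": 0, "ay": 0, "az": 0, "x": 0, "y": 0, "z": 0.085, "claw": 0}, {"ax": 0, "ay": 0, "az": 0, "x": 0, "y": 0, "z": 0.095, "claw": 0}, {"ax": 0, "ay": 0, "az": 0, "x": 0, "y": 0, "z": 0.1, "claw": 0}, {"ax": 0, "ay": 0, "az": 0, "x": 0, "y": 0, "z": 0.1, "claw": 0}], squeeze=30)

```text
time_s: 4.55
tool_pos: [0.6314, -0.2859, 0.1524]
tool_rot: [179.9, -0.0, 24.8]
force: [-0.7, -0.1, -3.3]
grip_width: 0.0216
```

```bash
python3 -c "
from h import *
snap('wrist','w4')"
```

```text
[ 0.6314 -0.2859  0.1524] [ 1.7993e+02 -5.0000e-02  2.4790e+01] 4.55 [-0.7  -0.12 -3.29] 0.021621769518319258
```

View pics/w4.png

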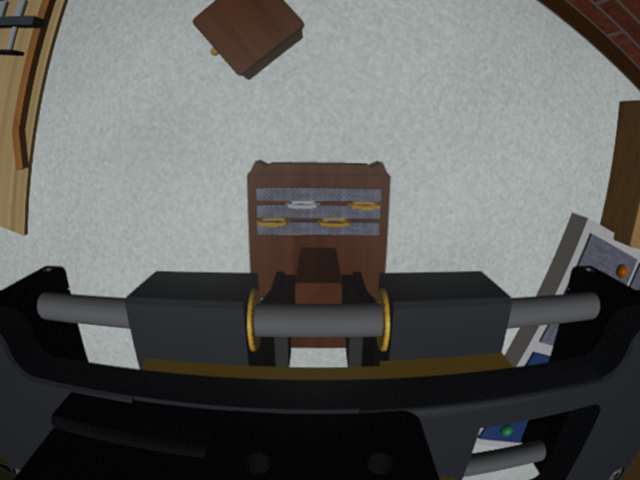

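The tray is lifted and hasn't moved in the grip: its picture matches the one from before the lift. Now I'll carry it over.

Request:
step_arm(series=[{"ax": 0, "ay": 0, "az": 0, "x": -0.002, "y": 0.004, "z": 0, "claw": 0}, {"ax": 0, "ay": 0, "az": -0.5, "x": -0.008, "y": 0.015, "z": 0, "claw": 0}, {"ax": 0, "ay": 0, "az": -1.5, "x": -0.017, "y": 0.035, "z": 0, "claw": 0}, {"ax": 0, "ay": 0, "az": -3, "x": -0.03, "y": 0.06, "z": 0, "claw": 0}, {"ax": 0, "ay": 0, "az": -4.5, "x": -0.043, "y": 0.088, "z": 0, "claw": 0}, {"ax": 0, "ay": 0, "az": -6, "x": -0.057, "y": 0.116, "z": 0, "claw": 0}, {"ax": 0, "ay": 0, "az": -7.5, "x": -0.07, "y": 0.144, "z": 0, "claw": 0}, {"ax": 0, "ay": 0, "az": -9, "x": -0.084, "y": 0.172, "z": 0, "claw": 0}, {"ax": 0, "ay": 0, "az": -10.5, "x": -0.097, "y": 0.2, "z": 0, "claw": 0}, {"ax": 0, "ay": 0, "az": -12, "x": -0.11, "y": 0.228, "z": 0, "claw": 0}, {"ax": 0, "ay": 0, "az": -13, "x": -0.123, "y": 0.253, "z": 0, "claw": 0}, {"ax": 0, "ay": 0, "az": -14, "x": -0.135, "y": 0.278, "z": 0, "claw": 0}], squeeze=30)

```text
time_s: 5.8
tool_pos: [0.4941, -0.0058, 0.151]
tool_rot: [180.0, 0.1, 10.8]
force: [-0.1, 0.7, -3.4]
grip_width: 0.0212
```

Request:
step_arm(series=[{"ax": 0, "ay": 0, "az": -0.8, "x": -0.012, "y": 0.025, "z": 0, "claw": 0}, {"ax": 0, "ay": 0, "az": -1.4, "x": -0.023, "y": 0.048, "z": 0, "claw": 0}, {"ax": 0, "ay": 0, "az": -1.6, "x": -0.032, "y": 0.067, "z": 0, "claw": 0}, {"ax": 0, "ay": 0, "az": -1.6, "x": -0.039, "y": 0.081, "z": 0, "claw": 0}, {"ax": 0, "ay": 0, "az": -1.6, "x": -0.044, "y": 0.09, "z": 0, "claw": 0}, {"ax": 0, "ay": 0, "az": -1.6, "x": -0.045, "y": 0.092, "z": 0, "claw": 0}, {"ax": 0, "ay": 0, "az": -1.6, "x": -0.045, "y": 0.092, "z": 0, "claw": 0}, {"ax": 0, "ay": 0, "az": -1.6, "x": -0.045, "y": 0.092, "z": 0, "claw": 0}], squeeze=30)

```text
time_s: 6.6
tool_pos: [0.4514, 0.0832, 0.1514]
tool_rot: [180.0, 0.0, 9.1]
force: [-0.1, 0.1, -2.8]
grip_width: 0.0214
```

```bash
python3 -c "
from h import *
snap('wrist','w5')"
```

```text
[0.4514 0.0832 0.1514] [179.98   0.     9.11] 6.6 [-0.09  0.08 -2.79] 0.021449493281862818
```

View pics/w5.png

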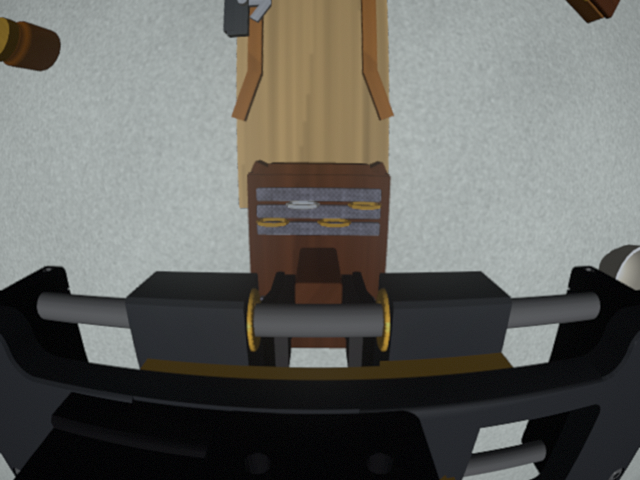

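The tray is held in front of the rack. The rail bends are at (262,72) and (363,70), the flare tips at (240,118) and (390,118), and the tray nose spans (250,163) to (390,163). Next I'll fit the edges.

```bash
python3 - <<'E'
from h import *
o,im=load('w5')
z=cv2.resize(cv2.convertScaleAbs(im[0:215,215:410],alpha=2.),None,fx=3,fy=2.75,interpolation=cv2.INTER_CUBIC)
z=cv2.resize(cv2.convertScaleAbs(im[0:200,220:410],alpha=2.),None,fx=3,fy=3,interpolation=cv2.INTER_CUBIC);cv2.imwrite('pics/w5z.png',z)
hsv=cv2.cvtColor(im,cv2.COLOR_BGR2HSV)
# rows profile of saturation/hue
for r in (5,30,60,140,180):
    print(r,[tuple(hsv[r,c]) [0:3] for c in []])
    print(' '.join(f'{c}:{hsv[r,c,0]},{hsv[r,c,1]},{hsv[r,c,2]}' for c in list(range(232,276,2))+list(range(356,394,2))))
E
```

```text
5 []
232:103,29,61 234:100,25,61 236:103,28,64 238:100,25,62 240:90,9,57 242:30,5,55 244:75,9,55 246:98,17,60 248:110,13,59 250:105,19,80 252:108,18,71 254:110,11,68 256:105,8,64 258:111,18,99 260:108,24,136 262:107,25,141 264:106,24,139 266:108,23,136 268:108,24,128 270:23,15,69 272:19,100,128 274:19,99,132 356:20,101,136 358:18,99,134 360:19,101,119 362:15,158,92 364:15,157,122 366:15,159,119 368:15,154,121 370:15,157,122 372:15,158,124 374:15,159,122 376:17,111,131 378:20,100,132 380:19,99,132 382:19,98,133 384:19,99,139 386:20,82,152 388:81,11,164 390:86,11,161 392:85,10,161
30 []
232:98,16,62 234:105,16,65 236:102,20,65 238:102,20,65 240:98,15,66 242:108,20,65 244:105,23,68 246:98,16,65 248:14,63,53 250:15,144,119 252:15,147,123 254:15,145,123 256:15,147,125 258:15,145,128 260:15,147,125 262:15,114,74 264:19,98,143 266:19,98,149 268:20,97,140 270:20,98,136 272:19,96,135 274:19,99,134 356:19,101,141 358:19,100,145 360:19,100,143 362:15,144,87 364:15,154,126 366:15,156,124 368:15,152,124 370:15,155,125 372:15,155,127 374:15,157,127 376:16,127,130 378:19,99,137 380:19,98,133 382:19
[... 1124 characters left out ...]
45 376:19,94,144 378:19,96,143 380:19,93,140 382:19,92,139 384:19,93,140 386:19,93,145 388:20,60,158 390:83,11,180 392:80,9,179
180 []
232:86,10,177 234:81,10,179 236:85,9,175 238:20,56,159 240:19,92,161 242:19,90,153 244:19,90,151 246:19,90,142 248:11,96,82 250:10,93,82 252:10,96,80 254:11,97,79 256:10,97,79 258:11,101,78 260:11,107,79 262:10,104,81 264:11,104,81 266:10,108,80 268:11,108,78 270:12,116,79 272:11,115,80 274:11,116,77 356:11,119,75 358:10,109,77 360:11,116,75 362:11,117,76 364:11,112,75 366:10,113,77 368:10,110,81 370:11,113,81 372:11,108,80 374:11,107,81 376:10,109,82 378:10,104,81 380:9,102,80 382:11,100,79 384:11,100,79 386:11,99,80 388:10,106,77 390:17,18,126 392:81,10,172
```

View pics/w5z.png

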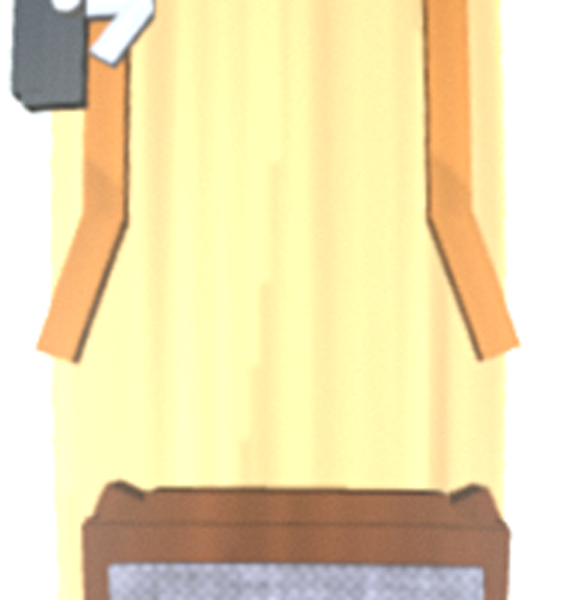

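```bash
python3 - <<'E'
from h import *
o,im=load('w5')
P=o['tool_pos'];print(P)
def sub(r,lo,hi,ch,th,up):
    v=im[r,lo:hi].astype(float)
    return v
hsv=cv2.cvtColor(im,cv2.COLOR_BGR2HSV).astype(float)
L=[];R=[]
for r in range(16,68,3):
    s=hsv[r,250:274,1]; i=np.nonzero(s>122)[0].max()   # last orange
    if r>26: 
        t=i+(s[i]-122)/(s[i]-s[i+1]); L.append((250+t,r))
    s=hsv[r,354:376,1]; i=np.nonzero(s>125)[0].min(); t=i-(s[i]-125)/(s[i]-s[i-1]); R.append((354+t,r))
FL=[];FR=[]
for r in list(range(125,155,3)):
    s=hsv[r,228:248,1]; i=np.nonzero(s>50)[0].min(); t=i-(s[i]-50)/(s[i]-s[i-1]);FL.append((228+t,r))
    s=hsv[r,376:398,1]; i=np.nonzero(s>50)[0].max(); t=i+(s[i]-50)/(s[i]-s[i+1]);FR.append((376+t,r))
def fit(px,z):
    w=onz('wrist',px,z,o)[:,:2]
    vx,vy,x,y=cv2.fitLine(w.astype(np.float32),cv2.DIST_L2,0,0,0).ravel()
    if vx<0:vx,vy=-vx,-vy
    return np.array([x,y]),np.degrees(np.arctan2(vy,vx)),w
ps={}
for n,px,z in (('L',L,.0195),('R',R,.0195),('FL',FL,.008),('FR',FR,.008)):
    p,a,w=fit(px,z);ps[n]=(p,w);print(n,p.round(4),a.round(2))
th=np.radians(9.0)
for a in (8.5,9.0,9.5):
    th=np.radians(a);x=np.array([np.cos(th),np.sin(th)]);y=np.array([-x[1],x[0]])
    q={n:(ps[n][1]@y).mean() for n in ps};print(a,'chan w',q['L']-q['R'],'floor',q['FL']-q['FR'],'mid chan',(q['L']+q['R'])/2,'mid floor',(q['FL']+q['FR'])/2, 'top est',np.array([.6323,.1167])@y,'tool',P[:2]@y)
b=onz('wrist',[(261.3,72.7),(363.3,71.7)],.0195,o)[:,:2];t=onz('wrist',[(245.3,120),(380,120)],.0195,o)[:,:2]
th=np.radians(9);x=np.array([np.cos(th),np.sin(th)])
print(b,b@x+.05,t,t@x+.09)
d=b[0]-b[1];e=t[0]-t[1];print('perp yaw',np.degrees(np.arctan2(-d[0],d[1])),np.degrees(np.arctan2(-e[0],e[1])),np.linalg.norm(d),np.linalg.norm(e))
# tray in hand
top=P[2]-.051+.025
c=onz('wrist',[(220+85/3,525/3),(220+510/3,530/3)],top,o)[:,:2]; n=onz('wrist',[(220+145/3,490/3),(220+445/3,490/3)],top,o)[:,:2]
ty=np.radians(o['tool_rot'][2]);X=np.array([np.cos(ty),np.sin(ty)]);Y=np.array([-X[1],X[0]])
for q in (c,n): print('tray rel tool', np.c_[(q-P[:2])@X,(q-P[:2])@Y])
E
```

```text
[0.45136849 0.08318254 0.151421  ]Traceback (most recent call last):
  File "<stdin>", line 10, in <module>
    return umr_maximum(a, axis, None, out, keepdims, initial, where)
ValueError: zero-size array to reduction operation maximum which has no identity
```

```bash
cat > meas.py <<'E'
from h import *
import sys
o,im=load('w5')
P=o['tool_pos']
hsv=cv2.cvtColor(im,cv2.COLOR_BGR2HSV).astype(float)
L=[];R=[]
for r in range(28,68,3):
    s=hsv[r,250:274,1]; i=np.nonzero(s>122)[0].max(); t=i+(s[i]-122)/(s[i]-s[i+1]); L.append((250+t,r))
    s=hsv[r,354:376,1]; i=np.nonzero(s>125)[0].min(); t=i-(s[i]-125)/(s[i]-s[i-1]); R.append((354+t,r))
FL=[];FR=[]
for r in list(range(125,155,3)):
    s=hsv[r,228:248,1]; i=np.nonzero(s>50)[0].min(); t=i-(s[i]-50)/(s[i]-s[i-1]);FL.append((228+t,r))
    s=hsv[r,376:398,1]; i=np.nonzero(s>50)[0].max(); t=i+(s[i]-50)/(s[i]-s[i+1]);FR.append((376+t,r))
def fit(px,z):
    w=onz('wrist',px,z,o)[:,:2]
    vx,vy,x,y=cv2.fitLine(w.astype(np.float32),cv2.DIST_L2,0,0,0).ravel()
    if vx<0:vx,vy=-vx,-vy
    return np.array([x,y]),np.degrees(np.arctan2(vy,vx)),w
ps={}
for n,px,z in (('L',L,.0195),('R',R,.0195),('FL',FL,.008),('FR',FR,.008)):
    p,a,w=fit(px,z);ps[n]=(p,w);print(n,p.round(4),a.round(2))
for a in (8.5,9.0,9.5):
    th=np.radians(a);x=np.array([np.cos(th),np.sin(th)]);y=np.array([-x[1],x[0]])
    q={n:(ps[n][1]@y).mean() for n in ps};print(a,'chan w',q['L']-q['R'],'floor',q['FL']-q['FR'],'mid chan',(q['L']+q['R'])/2,'mid floor',(q['FL']+q['FR'])/2, 'top est',np.array([.6323,.1167])@y,'tool',P[:2]@y)
b=onz('wrist',[(261.3,72.7),(363.3,71.7)],.0195,o)[:,:2];t=onz('wrist',[(245.3,120),(380,120)],.0195,o)[:,:2]
th=np.radians(9);x=np.array([np.cos(th),np.sin(th)])
print(b,b@x+.05,t,t@x+.09)
d=b[0]-b[1];e=t[0]-t[1];print('perp yaw',np.degrees(np.arctan2(-d[0],d[1])),np.degrees(np.arctan2(-e[0],e[1])),np.linalg.norm(d),np.linalg.norm(e))
top=P[2]-.051+.025
c=onz('wrist',[(220+85/3,525/3),(220+510/3,530/3)],top,o)[:,:2]; n=onz('wrist',[(220+145/3,490/3),(220+445/3,490/3)],top,o)[:,:2]
ty=np.radians(o['tool_rot'][2]);X=np.array([np.cos(ty),np.sin(ty)]);Y=np.array([-X[1],X[0]])
for q in (c,n): print('tray rel tool', np.c_[(q-P[:2])@X,(q-P[:2])@Y])
E
python3 meas.py
```

```text
L [0.5964 0.1552] 9.05
R [0.6095 0.0706] 9.68
FL [0.5139 0.1666] 9.33
FR [0.5348 0.0334] 9.24
8.5 chan w 0.08561883251930844 floor 0.13482521444737794 mid chan 0.022533189027693842 mid floor 0.021361622518533168 top est 0.021958260597082894 tool 0.015552336877580931
9.0 chan w 0.08561877702840165 floor 0.1348288589201943 mid chan 0.017182888994436298 mid floor 0.016706465665115248 top est 0.016349717102514608 tool 0.011548832626624156
9.5 chan w 0.08561220133613759 floor 0.13482223565339274 mid chan 0.011831280417655557 mid floor 0.012050036549655224 top est 0.010739928513688433 tool 0.007544448887349712
[[0.57371509 0.15158085]
 [0.58789647 0.06603493]] [0.64036417 0.64098863] [[0.53094089 0.15885829]
 [0.54875802 0.04517927]] [0.63925504 0.6390695 ]
perp yaw 9.412615670898056 8.907611401246152 0.08671340918512403 0.11506680671066252
tray rel tool [[ 0.05162869  0.04031057]
 [ 0.05064738 -0.04176048]]
tray rel tool [[ 0.05816551  0.02844894]
 [ 0.0581474  -0.0288772 ]]
```

```bash
python3 - <<'E'
from h import *
a=cv2.imread('pics/w5.png').astype(int)
ps=[]
for i in range(5):
    o=status.get_obs();ps.append(np.r_[o['tool_pos'],o['tool_rot'][2],o['force']]);im=vision.read_camera('top' if i==4 else 'wrist')[:,:,::-1]
print(np.array(ps).round(4))
cv2.imwrite('pics/top1.png',im)
E
```

```text
[[ 0.4514  0.0832  0.1514  9.1001  0.2518 -0.0811 -2.7289]
 [ 0.4513  0.0833  0.1514  9.1048  0.8174  0.1879 -2.8621]
 [ 0.4513  0.0835  0.1514  9.1168 -0.3366  0.3252 -3.0229]
 [ 0.4512  0.0836  0.1514  9.13   -0.075  -0.2947 -3.9119]
 [ 0.4512  0.0838  0.1514  9.144  -0.6092 -0.2267 -3.1293]]
```

Request:
step_arm(series=[{"ax": 0, "ay": 0, "az": 0, "x": 0.005, "y": 0.001, "z": -0.002, "claw": 0}, {"ax": 0, "ay": 0, "az": 0, "x": 0.015, "y": 0.004, "z": -0.008, "claw": 0}, {"ax": 0, "ay": 0, "az": 0, "x": 0.027, "y": 0.007, "z": -0.02, "claw": 0}, {"ax": 0, "ay": 0, "az": 0, "x": 0.038, "y": 0.01, "z": -0.035, "claw": 0}, {"ax": 0, "ay": 0, "az": 0, "x": 0.045, "y": 0.0115, "z": -0.05, "claw": 0}, {"ax": 0, "ay": 0, "az": 0, "x": 0.047, "y": 0.0118, "z": -0.063, "claw": 0}, {"ax": 0, "ay": 0, "az": 0, "x": 0.047, "y": 0.0118, "z": -0.073, "claw": 0}, {"ax": 0, "ay": 0, "az": 0, "x": 0.047, "y": 0.0118, "z": -0.08, "claw": 0}, {"ax": 0, "ay": 0, "az": 0, "x": 0.047, "y": 0.0118, "z": -0.083, "claw": 0}, {"ax": 0, "ay": 0, "az": 0, "x": 0.047, "y": 0.0118, "z": -0.083, "claw": 0}, {"ax": 0, "ay": 0, "az": 0, "x": 0.047, "y": 0.0118, "z": -0.083, "claw": 0}], squeeze=30)

```text
time_s: 8.0
tool_pos: [0.4984, 0.096, 0.0691]
tool_rot: [180.0, -0.1, 9.2]
force: [-0.2, -0.1, -3.3]
grip_width: 0.0213
```

```bash
python3 -c "
from h import *
o,im=snap('wrist','w6')
z=cv2.resize(cv2.convertScaleAbs(im[0:200,220:410],alpha=2.),None,fx=3,fy=3,interpolation=cv2.INTER_CUBIC);cv2.imwrite('pics/w6z.png',z)
"
```

```text
[0.4984 0.096  0.0691] [ 1.7998e+02 -6.0000e-02  9.1900e+00] 8.0 [-0.2  -0.07 -3.33] 0.02125181985138048
```

View pics/w6z.png

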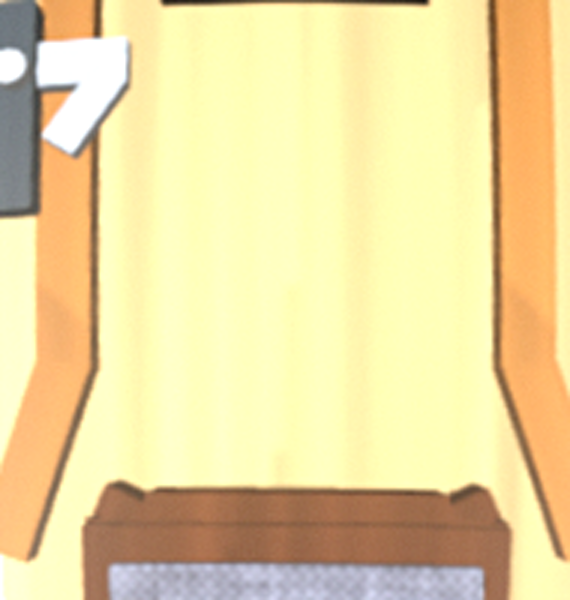

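```bash
python3 - <<'E'
from h import *
o,im=load('w6')
th=np.radians(9.25);x=np.array([np.cos(th),np.sin(th)]);y=np.array([-x[1],x[0]])
O=np.array([.62935,.1172])
def rk(u,v,z):
    w=onz('wrist',[(220+u/3,v/3)],z,o)[0,:2]-O; return (1000*np.array([w@x,w@y])).round(1)
for z in (.02,.025,.03): print(z,'pawl back',rk(128,38,z),'tip front',rk(128,75,z),'ramp start',rk(75,157,z),'buffer',rk(162,3,z),rk(428,3,z))
print('bends',rk(96,368,.0195),rk(497,368,.0195),'tips',rk(30,558,.0195),rk(563,558,.0195))
print('tool',((o['tool_pos'][:2]-O)@x,(o['tool_pos'][:2]-O)@y))
for u,v in ((85,525),(508,528),(150,490),(445,490)): print('tray',rk(u,v,o['tool_pos'][2]-.0525+.025))
E
```

```text
0.02 pawl back [24.4 35.4] tip front [15.6 35.2] ramp start [-2.7 46.4] buffer [32.6 28.2] [ 32.5 -28.8]
0.025 pawl back [22.6 34.6] tip front [13.9 34.5] ramp start [-4.  45.4] buffer [30.5 27.6] [ 30.5 -28.1]
0.03 pawl back [20.7 33.9] tip front [12.2 33.7] ramp start [-5.3 44.4] buffer [28.5 27. ] [ 28.5 -27.5]
bends [-49.3  41.9] [-49.4 -42.9] tips [-89.9  57.3] [-90.  -58.3]
tool (np.float64(-0.1326844948459963), np.float64(0.00016131638427470147))
tray [-81.1  40.7]
tray [-81.8 -41.5]
tray [-74.6  27.8]
tray [-74.6 -29. ]
```

Request:
step_arm(series=[{"ax": 0, "ay": 0, "az": 0, "x": 0, "y": 0, "z": -0.001, "claw": 0}, {"ax": 0, "ay": 0, "az": 0, "x": 0, "y": 0, "z": -0.0025, "claw": 0}, {"ax": 0, "ay": 0, "az": 0, "x": 0, "y": 0, "z": -0.004, "claw": 0}, {"ax": 0, "ay": 0, "az": 0, "x": 0, "y": 0, "z": -0.005, "claw": 0}, {"ax": 0, "ay": 0, "az": 0, "x": 0, "y": 0, "z": -0.006, "claw": 0}, {"ax": 0, "ay": 0, "az": 0, "x": 0, "y": 0, "z": -0.0065, "claw": 0}, {"ax": 0, "ay": 0, "az": 0, "x": 0, "y": 0, "z": -0.0065, "claw": 0}], squeeze=30)

```text
time_s: 8.75
tool_pos: [0.4979, 0.096, 0.0619]
tool_rot: [180.0, 0.0, 9.2]
force: [1.4, -0.5, -3.0]
grip_width: 0.0214
```

Request:
step_arm(series=[{"ax": 0, "ay": 0, "az": 0, "x": 0, "y": 0, "z": -0.0005, "claw": 0}, {"ax": 0, "ay": 0, "az": 0, "x": 0, "y": 0, "z": -0.0005, "claw": 0}])

```text
time_s: 8.95
tool_pos: [0.498, 0.096, 0.0614]
tool_rot: [180.0, 0.0, 9.2]
force: [0.4, 0.1, -3.5]
grip_width: 0.0213
```

Request:
step_arm(series=[{"ax": 0, "ay": 0, "az": 0, "x": 0, "y": 0, "z": -0.0005, "claw": 0}, {"ax": 0, "ay": 0, "az": 0, "x": 0, "y": 0, "z": -0.0005, "claw": 0}, {"ax": 0, "ay": 0, "az": 0, "x": 0, "y": 0, "z": -0.0005, "claw": 0}])

```text
time_s: 9.25
tool_pos: [0.498, 0.096, 0.061]
tool_rot: [180.0, 0.0, 9.2]
force: [-0.5, -0.5, -3.0]
grip_width: 0.0215
```

Request:
step_arm(series=[{"ax": 0, "ay": 0, "az": 0, "x": 0, "y": 0, "z": -0.0005, "claw": 0}, {"ax": 0, "ay": 0, "az": 0, "x": 0, "y": 0, "z": -0.0005, "claw": 0}, {"ax": 0, "ay": 0, "az": 0, "x": 0, "y": 0, "z": -0.0005, "claw": 0}])

```text
time_s: 9.55
tool_pos: [0.4981, 0.0961, 0.0606]
tool_rot: [180.0, -0.0, 9.2]
force: [0.2, -0.2, -2.4]
grip_width: 0.0213
```

Request:
step_arm(series=[{"ax": 0, "ay": 0, "az": 0, "x": 0, "y": 0, "z": -0.0005, "claw": 0}, {"ax": 0, "ay": 0, "az": 0, "x": 0, "y": 0, "z": -0.0005, "claw": 0}, {"ax": 0, "ay": 0, "az": 0, "x": 0, "y": 0, "z": -0.0005, "claw": 0}])

```text
time_s: 9.85
tool_pos: [0.4981, 0.0964, 0.0604]
tool_rot: [-180.0, -0.0, 9.2]
force: [-2.0, 1.0, 2.1]
grip_width: 0.0211
```

Request:
step_arm(series=[{"ax": 0, "ay": 0, "az": 0, "x": 0, "y": 0, "z": -0.0005, "claw": 0}, {"ax": 0, "ay": 0, "az": 0, "x": 0, "y": 0, "z": -0.0005, "claw": 0}, {"ax": 0, "ay": 0, "az": 0, "x": 0, "y": 0, "z": -0.0005, "claw": 0}])

```text
time_s: 10.15
tool_pos: [0.4981, 0.0964, 0.0604]
tool_rot: [180.0, -0.0, 9.2]
force: [-3.6, 0.3, 5.7]
grip_width: 0.0214
```

Contact at z = 0.0604, and the tray is down gently. I'll ease off the pressure and slide in.

Request:
step_arm(series=[{"ax": 0, "ay": 0, "az": 0, "x": 0, "y": 0, "z": 0.0007, "claw": 0}, {"ax": 0, "ay": 0, "az": 0, "x": 0.003, "y": 0.0005, "z": 0.0007, "claw": 0}, {"ax": 0, "ay": 0, "az": 0, "x": 0.0079, "y": 0.0013, "z": 0.0007, "claw": 0}, {"ax": 0, "ay": 0, "az": 0, "x": 0.0138, "y": 0.0022, "z": 0.0007, "claw": 0}, {"ax": 0, "ay": 0, "az": 0, "x": 0.0197, "y": 0.0032, "z": 0.0007, "claw": 0}, {"ax": 0, "ay": 0, "az": 0, "x": 0.0257, "y": 0.0042, "z": 0.0007, "claw": 0}, {"ax": 0, "ay": 0, "az": 0, "x": 0.0306, "y": 0.005, "z": 0.0007, "claw": 0}, {"ax": 0, "ay": 0, "az": 0, "x": 0.0346, "y": 0.0056, "z": 0.0007, "claw": 0}, {"ax": 0, "ay": 0, "az": 0, "x": 0.0346, "y": 0.0056, "z": 0.0007, "claw": 0}])

```text
time_s: 11.05
tool_pos: [0.5318, 0.1012, 0.0604]
tool_rot: [180.0, 0.2, 9.2]
force: [-5.6, -1.2, 6.3]
grip_width: 0.0216
```

```bash
python3 -c "
from h import *
o,im=snap('wrist','w7')
print(o['wrist_torque'])
z=cv2.resize(cv2.convertScaleAbs(im[0:200,220:410],alpha=2.),None,fx=3,fy=3,interpolation=cv2.INTER_CUBIC);cv2.imwrite('pics/w7z.png',z)
"
```

```text
[0.5318 0.1012 0.0604] [1.7996e+02 1.5000e-01 9.1800e+00] 11.05 [-5.55 -1.18  6.26] 0.021621674154030334
[-0.24361789  1.14166138 -0.05742113]
```

View pics/w7z.png

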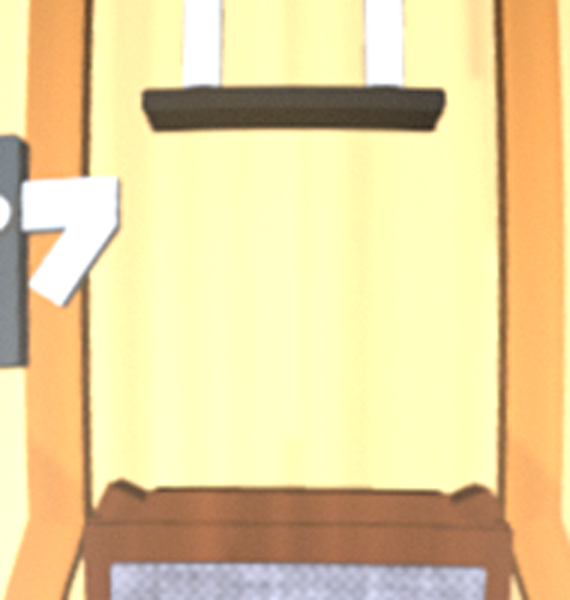

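Request:
step_arm(series=[{"ax": 0, "ay": 0, "az": 0, "x": 0.002, "y": 0.0003, "z": 0.0004, "claw": 0}, {"ax": 0, "ay": 0, "az": 0, "x": 0.0059, "y": 0.001, "z": 0.0007, "claw": 0}, {"ax": 0, "ay": 0, "az": 0, "x": 0.0109, "y": 0.0018, "z": 0.0007, "claw": 0}, {"ax": 0, "ay": 0, "az": 0, "x": 0.0158, "y": 0.0026, "z": 0.0007, "claw": 0}, {"ax": 0, "ay": 0, "az": 0, "x": 0.0207, "y": 0.0034, "z": 0.0007, "claw": 0}, {"ax": 0, "ay": 0, "az": 0, "x": 0.0247, "y": 0.004, "z": 0.0007, "claw": 0}, {"ax": 0, "ay": 0, "az": 0, "x": 0.0267, "y": 0.0043, "z": 0.0007, "claw": 0}, {"ax": 0, "ay": 0, "az": 0, "x": 0.0267, "y": 0.0043, "z": 0.0007, "claw": 0}])

```text
time_s: 11.9
tool_pos: [0.5599, 0.106, 0.0605]
tool_rot: [-180.0, -0.0, 9.2]
force: [0.3, -0.0, -2.1]
grip_width: 0.0214
```

```bash
python3 -c "
from h import *
o,im=snap('wrist','w8')
print(o['wrist_torque'])
z=cv2.resize(cv2.convertScaleAbs(im[0:200,220:410],alpha=2.),None,fx=3,fy=3,interpolation=cv2.INTER_CUBIC);cv2.imwrite('pics/w8z.png',z)
"
```

```text
[0.5599 0.106  0.0605] [-1.7999e+02 -3.0000e-02  9.1900e+00] 11.9 [ 0.28 -0.02 -2.06] 0.021446379054222413
[ 0.00468129 -0.03077838  0.01824643]
```

View pics/w8z.png

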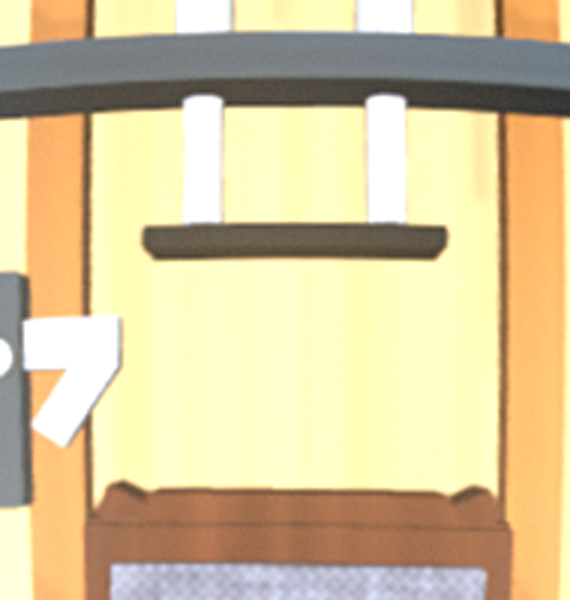

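```bash
python3 - <<'E'
from h import *
th=np.radians(9.25);x=np.array([np.cos(th),np.sin(th)]);y=np.array([-x[1],x[0]])
O=np.array([.62935,.1172])
def tri(name,pts):
    A=np.zeros((3,3));b=np.zeros(3)
    for f,u,v in pts:
        o,_=load(f);c,d=ray('wrist',[(220+u/3,v/3)],o);d=d[0]/np.linalg.norm(d[0]);M=np.eye(3)-np.outer(d,d);A+=M;b+=M@c
    p=np.linalg.solve(A,b);w=p[:2]-O;print(name,(1000*np.array([w@x,w@y,p[2]])).round(1))
tri('buf bottom',[('w7',295,131),('w8',295,258)])
tri('buf top rear',[('w7',295,88),('w8',295,226)])
tri('pawl back tip',[('w6',128,38),('w7',118,178),('w8',121,317)])
tri('pawl tip front',[('w6',128,75),('w7',118,213),('w8',121,365)])
tri('bar low edge',[('w8',295,104)]*1+[('w8',296,104)])
E
```

```text
buf bottom [36.5 -0.4  6.3]
buf top rear [39.4 -0.4 29.3]
pawl back tip [22.2 34.3 25.9]
pawl tip front [12.9 33.7 30. ]
bar low edge [ -0.7  -0.  247.5]
```

Pawl back face is at rack x ≈ 22 mm and the free buffer face at ≈ 35 mm, so the catch should hold with the post near -18 mm. Pushing on slowly.

Request:
step_arm(series=[{"ax": 0, "ay": 0, "az": 0, "x": 0.002, "y": 0.0003, "z": -0.0002, "claw": 0}, {"ax": 0, "ay": 0, "az": 0, "x": 0.0049, "y": 0.0008, "z": -0.0002, "claw": 0}, {"ax": 0, "ay": 0, "az": 0, "x": 0.0079, "y": 0.0013, "z": -0.0002, "claw": 0}, {"ax": 0, "ay": 0, "az": 0, "x": 0.0109, "y": 0.0018, "z": -0.0002, "claw": 0}, {"ax": 0, "ay": 0, "az": 0, "x": 0.0138, "y": 0.0022, "z": -0.0002, "claw": 0}, {"ax": 0, "ay": 0, "az": 0, "x": 0.0158, "y": 0.0026, "z": -0.0002, "claw": 0}])

```text
time_s: 12.55
tool_pos: [0.5754, 0.1085, 0.0606]
tool_rot: [-180.0, -0.0, 9.2]
force: [0.5, -0.1, -3.4]
grip_width: 0.0212
```

Request:
step_arm(series=[{"ax": 0, "ay": 0, "az": 0, "x": 0.002, "y": 0.0003, "z": 0, "claw": 0}, {"ax": 0, "ay": 0, "az": 0, "x": 0.0039, "y": 0.0006, "z": 0, "claw": 0}, {"ax": 0, "ay": 0, "az": 0, "x": 0.0059, "y": 0.001, "z": 0, "claw": 0}, {"ax": 0, "ay": 0, "az": 0, "x": 0.0079, "y": 0.0013, "z": 0, "claw": 0}])

```text
time_s: 12.95
tool_pos: [0.5815, 0.1095, 0.0611]
tool_rot: [180.0, 0.2, 9.2]
force: [-8.7, -2.6, 8.2]
grip_width: 0.0215
```

Request:
step_arm(series=[{"ax": 0, "ay": 0, "az": 0, "x": 0.002, "y": 0.0003, "z": 0, "claw": 0}, {"ax": 0, "ay": 0, "az": 0, "x": 0.0039, "y": 0.0006, "z": 0, "claw": 0}, {"ax": 0, "ay": 0, "az": 0, "x": 0.0059, "y": 0.001, "z": 0, "claw": 0}, {"ax": 0, "ay": 0, "az": 0, "x": 0.0079, "y": 0.0013, "z": 0, "claw": 0}])

```text
time_s: 13.35
tool_pos: [0.5854, 0.1099, 0.0629]
tool_rot: [179.8, 0.7, 9.2]
force: [-21.9, -5.3, 27.1]
grip_width: 0.0215
```

```bash
python3 -c "
from h import *
o,im=snap('wrist','w9')
print(o['wrist_torque'])
z=cv2.resize(cv2.convertScaleAbs(im[0:200,220:410],alpha=2.),None,fx=3,fy=3,interpolation=cv2.INTER_CUBIC);cv2.imwrite('pics/w9z.png',z)
"
```

```text
[0.5854 0.1099 0.0629] [179.82   0.7    9.2 ] 13.35 [-21.85  -5.33  27.12] 0.021538940587638025
[-1.24889219  5.28355473  0.02162009]
```

View pics/w9z.png

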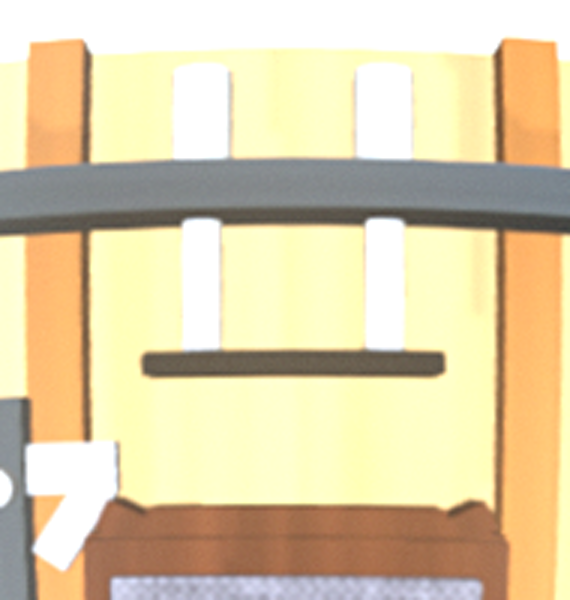

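Force is rising: 22 N back and 27 N up, with about 0.7° nose-down. The tray is also twisting in the grip because I'm holding it too high on the post. I'll back off and re-grip lower and firmer.

Request:
step_arm(series=[{"ax": 0, "ay": 0, "az": 0, "x": -0.002, "y": -0.0003, "z": 0, "claw": 0}, {"ax": 0, "ay": 0, "az": 0, "x": -0.0039, "y": -0.0006, "z": 0, "claw": 0}, {"ax": 0, "ay": 0, "az": 0, "x": -0.0059, "y": -0.001, "z": 0, "claw": 0}, {"ax": 0, "ay": 0, "az": 0, "x": -0.0069, "y": -0.0011, "z": 0, "claw": 0}])

```text
time_s: 13.8
tool_pos: [0.5833, 0.1096, 0.0614]
tool_rot: [179.9, 0.1, 9.2]
force: [-3.8, -2.1, 1.6]
grip_width: 0.0216
```

```bash
python3 -c "
from h import *
o,im=snap('wrist','w10')
print(o['wrist_torque'])
z=cv2.convertScaleAbs(im[50:370,150:490],alpha=2.);z=cv2.resize(z,None,fx=1.8,fy=1.8,interpolation=cv2.INTER_CUBIC);cv2.imwrite('pics/w10z.png',z)
"
```

```text
[0.5833 0.1096 0.0614] [1.7994e+02 8.0000e-02 9.1900e+00] 13.8 [-3.78 -2.11  1.64] 0.021576416020317228
[-0.36312097  0.8997322   0.00766852]
```

View pics/w10z.png

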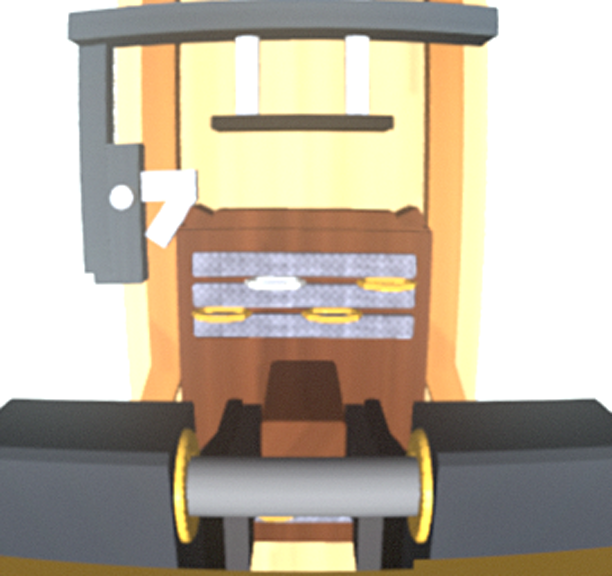

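Request:
step_arm(series=[{"ax": 0, "ay": 0, "az": 0, "x": -0.001, "y": 0, "z": -0.0007, "claw": 0}, {"ax": 0, "ay": 0, "az": 0, "x": -0.001, "y": 0, "z": -0.001, "claw": 0}, {"ax": 0, "ay": 0, "az": 0, "x": -0.001, "y": 0, "z": -0.001, "claw": 26}, {"ax": 0, "ay": 0, "az": 0, "x": -0.001, "y": 0, "z": -0.001, "claw": 32}, {"ax": 0, "ay": 0, "az": 0, "x": -0.001, "y": 0, "z": -0.001, "claw": 40}, {"ax": 0, "ay": 0, "az": 0, "x": -0.001, "y": 0, "z": -0.001, "claw": 45}], squeeze=10)

```text
time_s: 14.45
tool_pos: [0.5835, 0.1105, 0.0598]
tool_rot: [-180.0, -0.1, 9.2]
force: [-0.4, -0.6, -0.2]
grip_width: 0.0351
```

```bash
python3 - <<'E'
from h import *
o,im=snap('wrist','w11')
z=cv2.convertScaleAbs(im[50:370,150:490],alpha=2.);z=cv2.resize(z,None,fx=1.8,fy=1.8,interpolation=cv2.INTER_CUBIC);cv2.imwrite('pics/w11z.png',z)
E
```

```text
[0.5835 0.1105 0.0598] [-1.7997e+02 -6.0000e-02  9.2100e+00] 14.45 [-0.4  -0.57 -0.21] 0.035057310155775845
```

View pics/w11z.png

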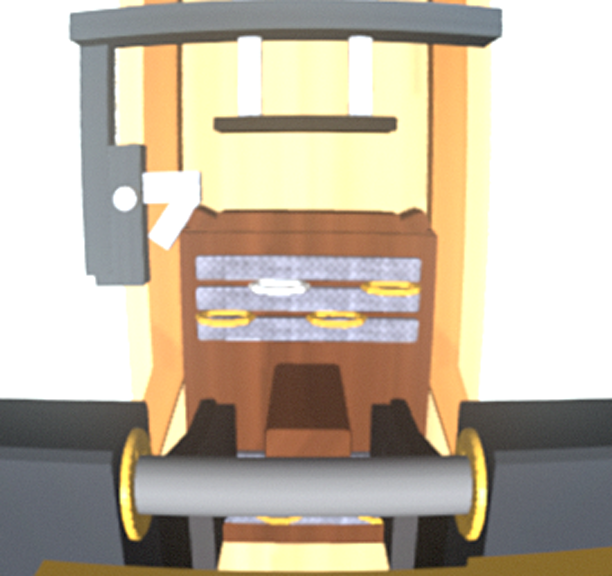

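```bash
python3 - <<'E'
from h import *
o,im=load('w11')
th=np.radians(9.25);x=np.array([np.cos(th),np.sin(th)]);y=np.array([-x[1],x[0]])
for u,v,z in ((215,211,.033),(400,211,.033),(182,232,.033),(436,232,.033),(268,430,.093),(350,430,.093)):
    w=onz('wrist',[(150+u/1.8,50+v/1.8)],z,o)[0,:2]-o['tool_pos'][:2];print(u,v,(1000*np.array([w@x,w@y])).round(1))
E
```

```text
215 211 [55.9 27.9]
400 211 [ 55.9 -31.3]
182 232 [49.3 38.9]
436 232 [ 49.3 -43.3]
268 430 [5.9 8.5]
350 430 [  5.9 -11.8]
```

Request:
step_arm(series=[{"ax": 0, "ay": 0, "az": 0, "x": -0.002, "y": -0.0012, "z": 0, "claw": 45}, {"ax": 0, "ay": 0, "az": 0, "x": -0.0041, "y": -0.0024, "z": -0.003, "claw": 45}, {"ax": 0, "ay": 0, "az": 0, "x": -0.0041, "y": -0.0024, "z": -0.008, "claw": 45}, {"ax": 0, "ay": 0, "az": 0, "x": -0.0041, "y": -0.0024, "z": -0.0125, "claw": 45}, {"ax": 0, "ay": 0, "az": 0, "x": -0.0041, "y": -0.0024, "z": -0.0125, "claw": 35}, {"ax": 0, "ay": 0, "az": 0, "x": -0.0041, "y": -0.0024, "z": -0.0125, "claw": 27}, {"ax": 0, "ay": 0, "az": 0, "x": -0.0041, "y": -0.0024, "z": -0.0125, "claw": 15}, {"ax": 0, "ay": 0, "az": 0, "x": -0.0041, "y": -0.0024, "z": -0.0125, "claw": 0}, {"ax": 0, "ay": 0, "az": 0, "x": -0.0041, "y": -0.0024, "z": -0.0125, "claw": 0}], squeeze=50)

```text
time_s: 15.4
tool_pos: [0.5789, 0.1081, 0.0473]
tool_rot: [-180.0, -0.0, 9.2]
force: [0.5, 0.6, -0.9]
grip_width: 0.0217
```

```bash
python3 - <<'E'
from h import *
o,im=snap('wrist','w12');print(o['wrist_torque'])
z=cv2.convertScaleAbs(im[50:370,150:490],alpha=2.);z=cv2.resize(z,None,fx=1.8,fy=1.8,interpolation=cv2.INTER_CUBIC);cv2.imwrite('pics/w12z.png',z)
E
```

```text
[0.5789 0.1081 0.0473] [-1.7998e+02 -1.0000e-02  9.2200e+00] 15.4 [ 0.52  0.63 -0.89] 0.021749732569553717
[ 0.26861867 -0.03163007  0.01788084]
```

View pics/w12z.png

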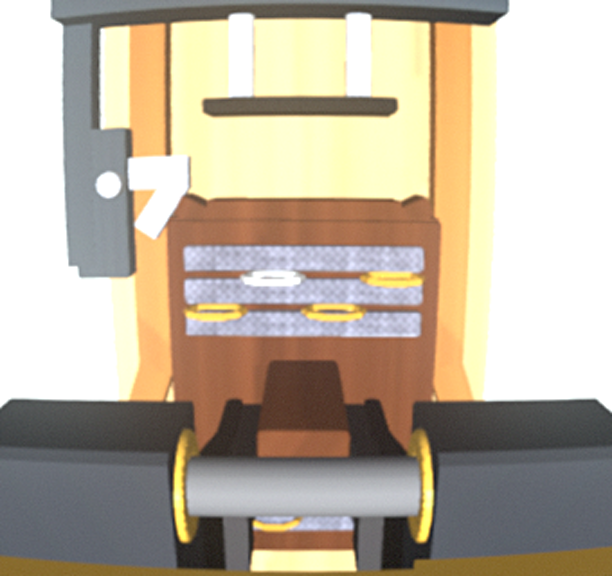

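Request:
step_arm(series=[{"ax": 0, "ay": 0, "az": 0, "x": 0.001, "y": 0.0002, "z": 0.0002, "claw": 0}, {"ax": 0, "ay": 0, "az": 0, "x": 0.002, "y": 0.0003, "z": 0.0002, "claw": 0}, {"ax": 0, "ay": 0, "az": 0, "x": 0.003, "y": 0.0005, "z": 0.0002, "claw": 0}, {"ax": 0, "ay": 0, "az": 0, "x": 0.004, "y": 0.0006, "z": 0.0002, "claw": 0}])

```text
time_s: 15.85
tool_pos: [0.5802, 0.1079, 0.0476]
tool_rot: [179.9, 0.3, 9.2]
force: [-10.6, -1.3, 9.9]
grip_width: 0.0216
```

Request:
step_arm(series=[{"ax": 0, "ay": 0, "az": 0, "x": 0.001, "y": 0.0002, "z": 0, "claw": 0}, {"ax": 0, "ay": 0, "az": 0, "x": 0.002, "y": 0.0003, "z": 0, "claw": 0}, {"ax": 0, "ay": 0, "az": 0, "x": 0.003, "y": 0.0005, "z": 0, "claw": 0}])

```text
time_s: 16.15
tool_pos: [0.5807, 0.1079, 0.0479]
tool_rot: [179.9, 0.7, 9.2]
force: [-17.8, -1.7, 17.6]
grip_width: 0.0214
```

Request:
step_arm(series=[{"ax": 0.06, "ay": -0.35, "az": 0, "x": 0, "y": 0, "z": 0.0004, "claw": 0}, {"ax": 0.11, "ay": -0.69, "az": 0, "x": 0, "y": 0, "z": 0.0008, "claw": 0}, {"ax": 0.11, "ay": -0.69, "az": 0, "x": 0, "y": 0, "z": 0.0008, "claw": 0}])

```text
time_s: 16.45
tool_pos: [0.5807, 0.1079, 0.0474]
tool_rot: [179.9, -0.1, 9.2]
force: [-12.8, -1.1, 7.8]
grip_width: 0.0216
```

```bash
python3 - <<'E'
from h import *
o,im=snap('wrist','w13');print(o['wrist_torque'])
z=cv2.convertScaleAbs(im[50:370,150:490],alpha=2.);z=cv2.resize(z,None,fx=1.8,fy=1.8,interpolation=cv2.INTER_CUBIC);cv2.imwrite('pics/w13z.png',z)
E
```

```text
[0.5807 0.1079 0.0474] [ 1.7991e+02 -9.0000e-02  9.2300e+00] 16.45 [-12.77  -1.05   7.81] 0.021636940758345012
[-0.28795061  3.03196218  0.11801284]
```

View pics/w13z.png

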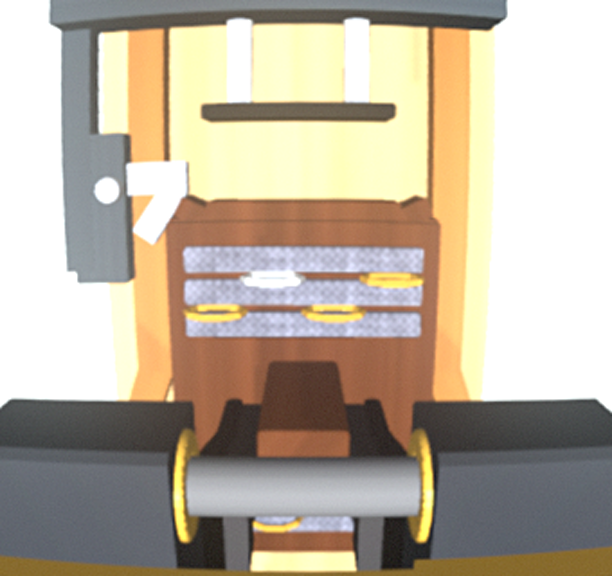

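Request:
step_arm(series=[{"ax": 0.03, "ay": -0.2, "az": 0, "x": 0.001, "y": 0.0002, "z": 0.0003, "claw": 0}, {"ax": 0.05, "ay": -0.3, "az": 0, "x": 0.002, "y": 0.0003, "z": 0.0005, "claw": 0}, {"ax": 0.06, "ay": -0.4, "az": 0, "x": 0.003, "y": 0.0005, "z": 0.0007, "claw": 0}])

```text
time_s: 16.8
tool_pos: [0.5834, 0.1083, 0.0473]
tool_rot: [179.9, -0.4, 9.2]
force: [-5.5, -1.5, -2.8]
grip_width: 0.0213
```

Request:
step_arm(series=[{"ax": 0.02, "ay": -0.1, "az": 0, "x": 0.001, "y": 0.0002, "z": 0.0002, "claw": 0}, {"ax": 0.03, "ay": -0.2, "az": 0, "x": 0.002, "y": 0.0003, "z": 0.0003, "claw": 0}])

```text
time_s: 17.0
tool_pos: [0.5854, 0.1087, 0.0472]
tool_rot: [179.9, -0.6, 9.2]
force: [-11.7, -0.1, 3.2]
grip_width: 0.0218
```

Request:
step_arm(series=[{"ax": -0.02, "ay": 0.1, "az": 0, "x": 0.001, "y": 0.0002, "z": 0.0001, "claw": 0}, {"ax": -0.03, "ay": 0.2, "az": 0, "x": 0.002, "y": 0.0003, "z": 0.0002, "claw": 0}])

```text
time_s: 17.2
tool_pos: [0.5867, 0.1088, 0.0474]
tool_rot: [179.9, -0.3, 9.2]
force: [-13.7, -1.4, 5.9]
grip_width: 0.0214
```

Request:
step_arm(series=[{"ax": 0, "ay": 0, "az": 0, "x": 0.001, "y": 0.0002, "z": 0.0001, "claw": 0}, {"ax": 0, "ay": 0, "az": 0, "x": 0.002, "y": 0.0003, "z": 0.0002, "claw": 0}])

```text
time_s: 17.4
tool_pos: [0.5877, 0.1089, 0.0476]
tool_rot: [179.9, -0.2, 9.2]
force: [-15.6, -1.8, 7.5]
grip_width: 0.0216
```

```bash
python3 - <<'E'
from h import *
o,im=snap('wrist','w14');print(o['wrist_torque'])
z=cv2.convertScaleAbs(im[50:370,150:490],alpha=2.);z=cv2.resize(z,None,fx=1.8,fy=1.8,interpolation=cv2.INTER_CUBIC);cv2.imwrite('pics/w14z.png',z)
E
```

```text
[0.5877 0.1089 0.0476] [179.91  -0.21   9.24] 17.4 [-15.62  -1.84   7.5 ] 0.021630578490552596
[-0.48371683  4.12455004  0.10621984]
```

View pics/w14z.png

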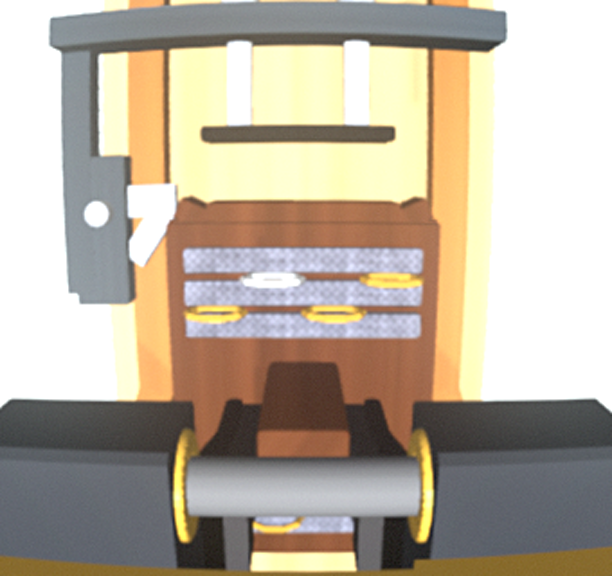

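Request:
step_arm(series=[{"ax": 0.02, "ay": -0.1, "az": 0, "x": 0.001, "y": 0.0002, "z": 0.0002, "claw": 0}, {"ax": 0.03, "ay": -0.2, "az": 0, "x": 0.002, "y": 0.0003, "z": 0.0004, "claw": 0}, {"ax": 0.03, "ay": -0.2, "az": 0, "x": 0.003, "y": 0.0005, "z": 0.0005, "claw": 0}])

```text
time_s: 17.75
tool_pos: [0.5893, 0.1091, 0.0477]
tool_rot: [179.9, -0.2, 9.3]
force: [-18.6, -2.8, 8.6]
grip_width: 0.0214
```

Request:
step_arm(series=[{"ax": 0, "ay": 0, "az": 0, "x": 0.001, "y": 0.0002, "z": 0.0002, "claw": 0}, {"ax": 0, "ay": 0, "az": 0, "x": 0.002, "y": 0.0003, "z": 0.0002, "claw": 0}])

```text
time_s: 17.95
tool_pos: [0.5969, 0.1105, 0.0485]
tool_rot: [180.0, -1.0, 9.2]
force: [-3.9, -0.1, -2.6]
grip_width: 0.022
```

```bash
python3 - <<'E'
from h import *
o,im=snap('wrist','w15');print(o['wrist_torque'])
z=cv2.convertScaleAbs(im[50:370,150:490],alpha=2.);z=cv2.resize(z,None,fx=1.8,fy=1.8,interpolation=cv2.INTER_CUBIC);cv2.imwrite('pics/w15z.png',z)
E
```

```text
[0.5969 0.1105 0.0485] [179.98  -0.96   9.22] 17.95 [-3.86 -0.15 -2.57] 0.021978782854397402
[0.1053624  1.2935908  0.01968797]
```

View pics/w15z.png

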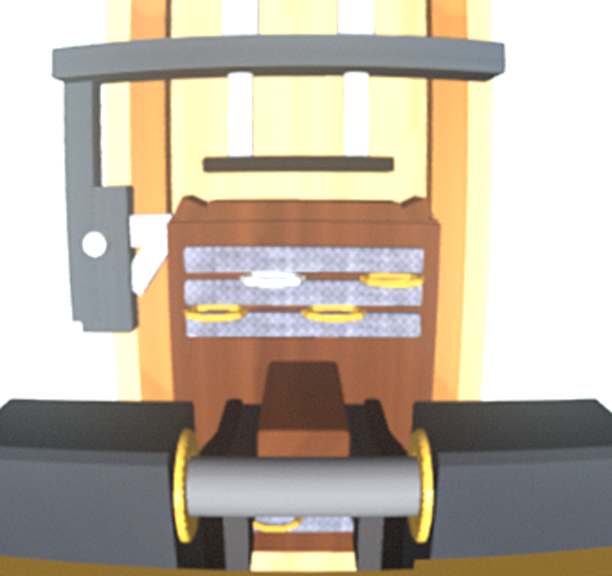

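Request:
step_arm(series=[{"ax": -0.08, "ay": 0.5, "az": 0, "x": 0, "y": 0, "z": -0.0007, "claw": 0}, {"ax": -0.14, "ay": 0.9, "az": 0, "x": 0, "y": 0, "z": -0.0013, "claw": 0}, {"ax": -0.14, "ay": 0.9, "az": 0, "x": 0.001, "y": 0.0002, "z": -0.0013, "claw": 0}, {"ax": -0.14, "ay": 0.9, "az": 0, "x": 0.002, "y": 0.0003, "z": -0.0013, "claw": 0}])

```text
time_s: 18.4
tool_pos: [0.6014, 0.1112, 0.0485]
tool_rot: [-180.0, -0.3, 9.2]
force: [-5.4, 1.4, -4.0]
grip_width: 0.0213
```

Request:
step_arm(series=[{"ax": 0, "ay": 0, "az": 0, "x": 0.001, "y": 0.0002, "z": 0, "claw": 0}, {"ax": 0, "ay": 0, "az": 0, "x": 0.002, "y": 0.0003, "z": 0, "claw": 0}, {"ax": 0, "ay": 0, "az": 0, "x": 0.003, "y": 0.0005, "z": 0, "claw": 0}])

```text
time_s: 18.7
tool_pos: [0.6044, 0.1117, 0.0486]
tool_rot: [-180.0, -0.3, 9.2]
force: [-4.6, 1.2, -3.4]
grip_width: 0.022
```

Request:
step_arm(series=[{"ax": -0.02, "ay": 0.1, "az": 0, "x": 0.001, "y": 0.0002, "z": -0.0005, "claw": 0}, {"ax": -0.03, "ay": 0.2, "az": 0, "x": 0.002, "y": 0.0003, "z": -0.001, "claw": 0}, {"ax": -0.03, "ay": 0.2, "az": 0, "x": 0.003, "y": 0.0005, "z": -0.001, "claw": 0}])

```text
time_s: 19.0
tool_pos: [0.6076, 0.1122, 0.0479]
tool_rot: [180.0, -0.1, 9.2]
force: [-5.9, -0.3, -2.6]
grip_width: 0.0216
```

```bash
python3 - <<'E'
from h import *
o,im=snap('wrist','w16');print(o['wrist_torque'])
z=cv2.convertScaleAbs(im[50:370,150:490],alpha=2.);z=cv2.resize(z,None,fx=1.8,fy=1.8,interpolation=cv2.INTER_CUBIC);cv2.imwrite('pics/w16z.png',z)
E
```

```text
[0.6076 0.1122 0.0479] [ 1.7999e+02 -1.3000e-01  9.2000e+00] 19.0 [-5.87 -0.27 -2.58] 0.021594033362614024
[0.1050756  1.60672915 0.07904841]
```

View pics/w16z.png

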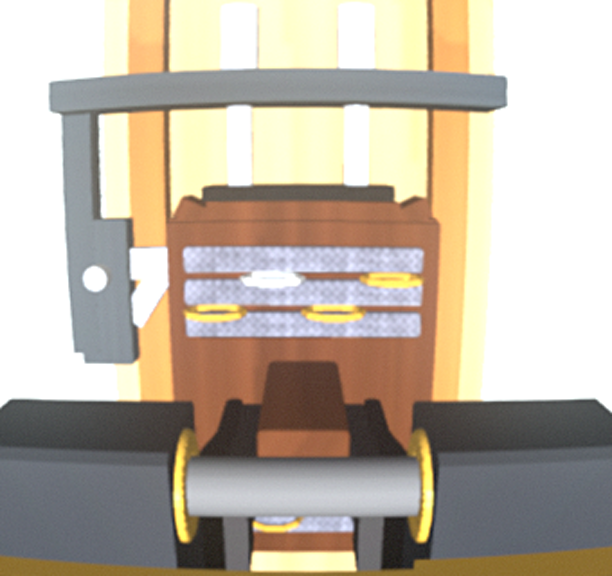

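Request:
step_arm(series=[{"ax": 0, "ay": 0, "az": 0, "x": 0.001, "y": 0.0002, "z": 0, "claw": 0}, {"ax": 0, "ay": 0, "az": 0, "x": 0.002, "y": 0.0003, "z": 0, "claw": 0}])

```text
time_s: 19.25
tool_pos: [0.6089, 0.1124, 0.0477]
tool_rot: [180.0, -0.1, 9.2]
force: [-6.6, -0.4, -1.9]
grip_width: 0.0218
```

Request:
step_arm(series=[{"ax": 0, "ay": 0, "az": 0, "x": 0.001, "y": 0.0002, "z": 0, "claw": 0}, {"ax": 0, "ay": 0, "az": 0, "x": 0.002, "y": 0.0003, "z": 0, "claw": 0}])

```text
time_s: 19.45
tool_pos: [0.6101, 0.1126, 0.0478]
tool_rot: [180.0, 0.0, 9.2]
force: [-8.7, -0.1, 1.4]
grip_width: 0.0214
```

Request:
step_arm(series=[{"ax": 0, "ay": 0, "az": 0, "x": 0.001, "y": 0.0002, "z": 0, "claw": 0}, {"ax": 0, "ay": 0, "az": 0, "x": 0.002, "y": 0.0003, "z": 0, "claw": 0}])

```text
time_s: 19.65
tool_pos: [0.6115, 0.1128, 0.0478]
tool_rot: [180.0, 0.1, 9.2]
force: [-11.2, -0.3, 2.4]
grip_width: 0.0216
```

```bash
python3 - <<'E'
from h import *
o,im=snap('wrist','w17');print(o['wrist_torque'])
z=cv2.convertScaleAbs(im[50:370,150:490],alpha=2.);z=cv2.resize(z,None,fx=1.8,fy=1.8,interpolation=cv2.INTER_CUBIC);cv2.imwrite('pics/w17z.png',z)
E
```

```text
[0.6115 0.1128 0.0478] [1.7996e+02 1.2000e-01 9.2100e+00] 19.65 [-11.18  -0.31   2.38] 0.021597867728006575
[-0.19054662  2.85744749  0.13267935]
```

View pics/w17z.png

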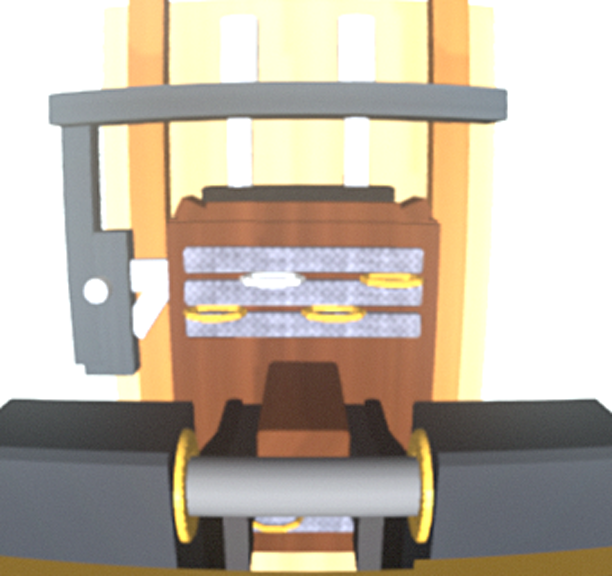

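Request:
step_arm(series=[{"ax": 0.01, "ay": -0.1, "az": 0, "x": 0.001, "y": 0.0002, "z": 0.0001, "claw": 0}, {"ax": 0.01, "ay": -0.1, "az": 0, "x": 0.0015, "y": 0.0002, "z": 0.0001, "claw": 0}])

```text
time_s: 19.9
tool_pos: [0.6124, 0.113, 0.0478]
tool_rot: [180.0, 0.1, 9.2]
force: [-12.0, -1.2, 3.1]
grip_width: 0.0215
```

Request:
step_arm(series=[{"ax": 0.01, "ay": -0.1, "az": 0, "x": 0.001, "y": 0.0002, "z": 0.0001, "claw": 0}, {"ax": 0.01, "ay": -0.1, "az": 0, "x": 0.0015, "y": 0.0002, "z": 0.0001, "claw": 0}])

```text
time_s: 20.1
tool_pos: [0.6145, 0.1133, 0.0477]
tool_rot: [180.0, -0.1, 9.2]
force: [-10.0, -0.8, 1.4]
grip_width: 0.0218
```

Request:
step_arm(series=[{"ax": 0.01, "ay": -0.1, "az": 0, "x": 0.001, "y": 0.0002, "z": 0.0001, "claw": 0}, {"ax": 0.01, "ay": -0.1, "az": 0, "x": 0.0015, "y": 0.0002, "z": 0.0001, "claw": 0}])

```text
time_s: 20.3
tool_pos: [0.6155, 0.1135, 0.0477]
tool_rot: [180.0, -0.1, 9.2]
force: [-12.1, -0.4, 1.5]
grip_width: 0.0218
```

```bash
python3 - <<'E'
from h import *
o,im=snap('wrist','w18');print(o['wrist_torque'])
z=cv2.convertScaleAbs(im[50:370,150:490],alpha=2.);z=cv2.resize(z,None,fx=1.8,fy=1.8,interpolation=cv2.INTER_CUBIC);cv2.imwrite('pics/w18z.png',z)
E
```

```text
[0.6155 0.1135 0.0477] [ 1.7995e+02 -1.3000e-01  9.2300e+00] 20.3 [-12.06  -0.45   1.49] 0.021828133631505493
[-0.09338693  2.92322839  0.14993736]
```

View pics/w18z.png

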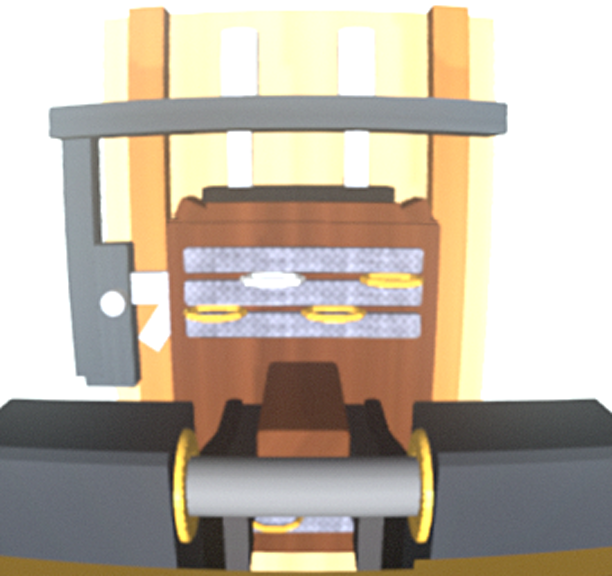

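Snap: the pawl has swung back in behind the nose (its pivot disc moved from 95 to 112 px) and the force dipped. I'll ease off gently and then check that it holds.

Request:
step_arm(series=[{"ax": 0, "ay": 0, "az": 0, "x": -0.001, "y": -0.0002, "z": -0.0001, "claw": 0}, {"ax": 0, "ay": 0, "az": 0, "x": -0.002, "y": -0.0003, "z": -0.0002, "claw": 0}, {"ax": 0, "ay": 0.1, "az": 0, "x": -0.003, "y": -0.0005, "z": -0.0003, "claw": 0}, {"ax": 0, "ay": 0.1, "az": 0, "x": -0.003, "y": -0.0005, "z": -0.0003, "claw": 0}])

```text
time_s: 20.75
tool_pos: [0.615, 0.1132, 0.0474]
tool_rot: [180.0, -0.3, 9.2]
force: [-5.0, 0.4, -5.2]
grip_width: 0.0216
```

Request:
step_arm(series=[{"ax": 0, "ay": 0, "az": 0, "x": -0.001, "y": -0.0002, "z": -0.0001, "claw": 0}, {"ax": 0, "ay": 0, "az": 0, "x": -0.002, "y": -0.0003, "z": -0.0002, "claw": 0}, {"ax": 0, "ay": 0, "az": 0, "x": -0.002, "y": -0.0003, "z": -0.0002, "claw": 0}])

```text
time_s: 21.05
tool_pos: [0.6131, 0.113, 0.0475]
tool_rot: [-180.0, -0.4, 9.2]
force: [-3.9, 1.0, -6.4]
grip_width: 0.0218
```

Request:
step_arm(series=[{"ax": -0.02, "ay": 0.15, "az": 0, "x": -0.0005, "y": -0.0001, "z": -0.0003, "claw": 0}, {"ax": -0.04, "ay": 0.3, "az": 0, "x": -0.001, "y": -0.0002, "z": -0.0006, "claw": 0}, {"ax": -0.04, "ay": 0.3, "az": 0, "x": -0.001, "y": -0.0002, "z": -0.0006, "claw": 0}])

```text
time_s: 21.35
tool_pos: [0.613, 0.113, 0.0475]
tool_rot: [-180.0, -0.2, 9.2]
force: [-2.5, 0.7, -5.3]
grip_width: 0.0216
```

```bash
python3 - <<'E'
from h import *
o,im=snap('wrist','w19');print(o['wrist_torque'])
z=cv2.convertScaleAbs(im[50:370,150:490],alpha=2.);z=cv2.resize(z,None,fx=1.8,fy=1.8,interpolation=cv2.INTER_CUBIC);cv2.imwrite('pics/w19z.png',z)
E
```

```text
[0.613  0.113  0.0475] [-1.7999e+02 -1.6000e-01  9.2000e+00] 21.35 [-2.45  0.66 -5.33] 0.021600177779289343
[0.32650213 0.88542825 0.23135032]
```

View pics/w19z.png

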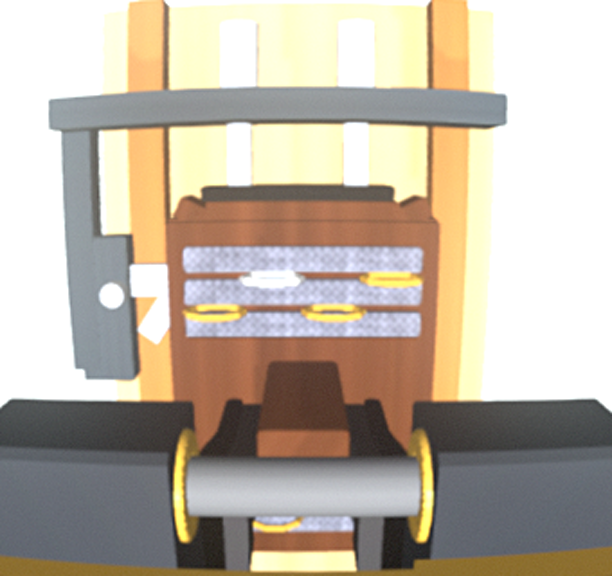

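Request:
step_arm(series=[{"ax": 0, "ay": 0, "az": 0, "x": -0.0005, "y": -0.0001, "z": -0.0004, "claw": 0}, {"ax": 0, "ay": 0, "az": 0, "x": -0.0005, "y": -0.0001, "z": -0.0008, "claw": 0}, {"ax": 0, "ay": 0, "az": 0, "x": -0.0005, "y": -0.0001, "z": -0.0008, "claw": 0}], squeeze=6)

```text
time_s: 21.7
tool_pos: [0.613, 0.1129, 0.0475]
tool_rot: [-180.0, -0.2, 9.2]
force: [-2.1, 1.3, -0.6]
grip_width: 0.0218
```

Request:
step_arm(series=[{"ax": 0, "ay": 0, "az": 0, "x": 0, "y": 0, "z": 0, "claw": 27}, {"ax": 0, "ay": 0, "az": 0, "x": 0, "y": 0, "z": 0, "claw": 32}, {"ax": 0, "ay": 0, "az": 0, "x": 0, "y": 0, "z": 0, "claw": 40}, {"ax": 0, "ay": 0, "az": 0, "x": 0, "y": 0, "z": 0, "claw": 48}, {"ax": 0, "ay": 0, "az": 0, "x": 0, "y": 0, "z": 0, "claw": 50}])

```text
time_s: 22.2
tool_pos: [0.6123, 0.1123, 0.0465]
tool_rot: [180.0, -0.1, 9.2]
force: [0.7, 0.2, 1.0]
grip_width: 0.0405
```

```bash
python3 - <<'E'
from h import *
o,im=snap('wrist','w20');print(o['wrist_torque'])
z=cv2.convertScaleAbs(im[50:370,150:490],alpha=2.);z=cv2.resize(z,None,fx=1.8,fy=1.8,interpolation=cv2.INTER_CUBIC);cv2.imwrite('pics/w20z.png',z)
E
```

```text
[0.6123 0.1123 0.0465] [ 1.7998e+02 -1.2000e-01  9.1800e+00] 22.2 [0.68 0.17 1.01] 0.04051751399255564
[ 0.00081677  0.0295937  -0.01782578]
```

View pics/w20z.png

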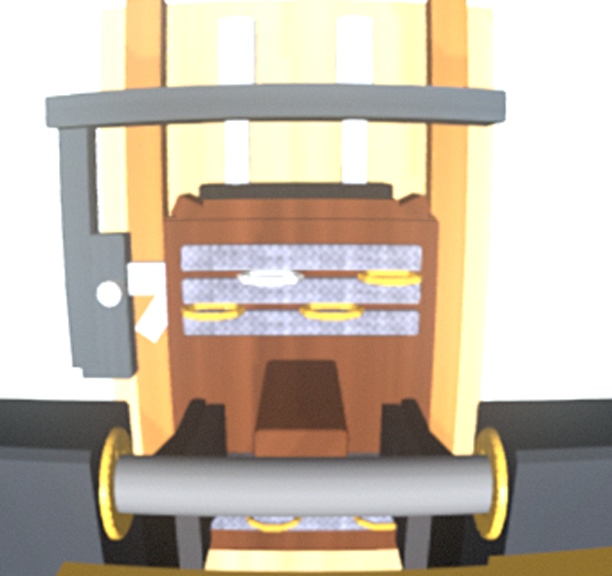

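The catch holds the tray and the fingers are clear of the post. Retreating straight up.

Request:
step_arm(series=[{"ax": 0, "ay": 0, "az": 0, "x": 0, "y": 0, "z": 0.005, "claw": 50}, {"ax": 0, "ay": 0, "az": 0, "x": 0, "y": 0, "z": 0.02, "claw": 50}, {"ax": 0, "ay": 0, "az": 0, "x": 0, "y": 0, "z": 0.04, "claw": 50}, {"ax": 0, "ay": 0, "az": 0, "x": 0, "y": 0, "z": 0.07, "claw": 50}, {"ax": 0, "ay": 0, "az": 0, "x": -0.01, "y": 0, "z": 0.1, "claw": 50}, {"ax": 0, "ay": 0, "az": 0, "x": -0.03, "y": -0.01, "z": 0.13, "claw": 50}, {"ax": 0, "ay": 0, "az": 0, "x": -0.05, "y": -0.02, "z": 0.15, "claw": 50}, {"ax": 0, "ay": 0, "az": 0, "x": -0.06, "y": -0.02, "z": 0.16, "claw": 50}, {"ax": 0, "ay": 0, "az": 0, "x": -0.06, "y": -0.02, "z": 0.16, "claw": 50}, {"ax": 0, "ay": 0, "az": 0, "x": -0.06, "y": -0.02, "z": 0.16, "claw": 50}])

```text
time_s: 23.25
tool_pos: [0.5521, 0.093, 0.2063]
tool_rot: [180.0, -0.1, 9.2]
force: [0.4, -0.9, -0.6]
grip_width: 0.0433
```

```bash
python3 - <<'E'
from h import *
o,im=snap('wrist','w21')
z=cv2.convertScaleAbs(im[0:300,170:470],alpha=2.);z=cv2.resize(z,None,fx=2,fy=2,interpolation=cv2.INTER_CUBIC);cv2.imwrite('pics/w21z.png',z)
_,s=snap('scene','scene1')
E
```

```text
[0.5521 0.093  0.2063] [ 1.80e+02 -1.20e-01  9.22e+00] 23.25 [ 0.35 -0.94 -0.63] 0.0432949951288354
[0.5519 0.0929 0.2056] [-1.7998e+02 -4.0000e-02  9.2200e+00] 23.3 [ 0.42  0.52 -0.24] 0.043334293609109766
```

View pics/w21z.png

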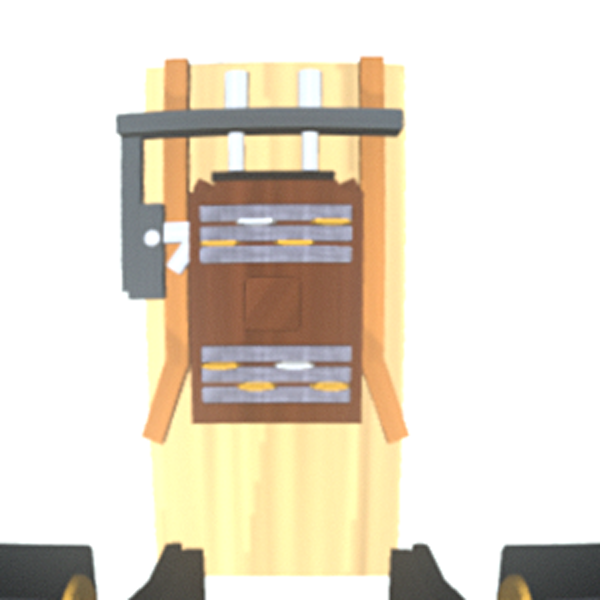

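View pics/scene1.png

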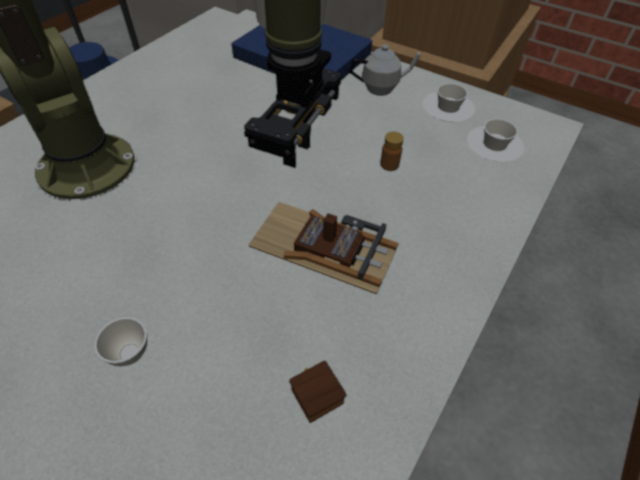

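The tray sits level with all eight rings in place. The nose is against the pressed buffer and the pawl is in behind it. The bowl at (122,341), the box at (318,390) and the bottle at (391,150) are where they started.

```bash
python3 -c "
from cell import workorder
print(workorder.sign_off())"
```

```text
the job is handed in; nothing more can be done
None
```

The ring tray is caught in the rack, and I handed the job in at about 23 s of the 69 s allowed. I gripped the post, set the tray down on the open end with light contact, slid it past the catch, eased back onto the pawl, let go and withdrew.

**First push stalled:** At the pawl's ramp the tray stuck at about 22 N back and 27 N up, and the tool pitched about 0.7° nose-down while the tray twisted in the grip. I backed off, re-gripped lower with 50 N, and pushed again with a small nose-up correction. Pitch stayed within about 1° throughout.

**Catch:** The pawl snapped in with the post at about -15 mm rack x. At its deepest the buffer was squeezed about 10–11 mm by my estimate from the images, under the 15 mm limit. The joint itself could not be read directly.

**Last checks:**
- Backing the arm off another 1 mm moved the tray only about 0.1 mm, so the pawl is holding it.
- The final pictures show the tray flat, the nose on the buffer, the pawl behind the nose and all eight rings in place.
- The bowl, bottle and box had not moved, the gripper was clear, and no final check failed.

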